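# Spread the corn rounds in the roasting tin

### The job

Stand the wooden pusher up on the counter and let go of it, then take it again from above by the knob and use it to spread the heap of corn rounds over the roasting tin: all on the floor of the tin in one layer, at least 15 mm clear of each other, with some in every quarter of the tin. Touch the corn only with the pusher, never with the gripper, and leave the mill, the mug and the crock where they are. Finally stand the pusher upright on the counter, outside the tin, and let go of it.

Things in the scene. Friction and masses are not known exactly. Their poses are not given: they have to be found in the camera images.
- tin: Dark steel roasting tin, fixed to the counter: inside 230 mm (x) by 300 mm (y), walls 5 mm, floor 5 mm, height 50 mm plus a rim bead of 4 mm; loops stick out 20 mm at the y ends. Origin: centre of its underside, on the counter. Its x and y axes part its quarters.
- corn0: Round of corn cob, yellow kernels round the side, pale core on both cut ends: a cylinder 42 mm across and 24 mm high, about 40 g, origin in its middle, z along the cob. At the start five stand on their cut ends, crowded together on the tin's floor, and corn5 stands on top of them. One that is knocked over can roll.
- corn1: Round of corn cob, yellow kernels round the side, pale core on both cut ends: a cylinder 42 mm across and 24 mm high, about 40 g, origin in its middle, z along the cob. At the start five stand on their cut ends, crowded together on the tin's floor, and corn5 stands on top of them. One that is knocked over can roll.
- corn2: Round of corn cob, yellow kernels round the side, pale core on both cut ends: a cylinder 42 mm across and 24 mm high, about 40 g, origin in its middle, z along the cob. At the start five stand on their cut ends, crowded together on the tin's floor, and corn5 stands on top of them. One that is knocked over can roll.
- corn3: Round of corn cob, yellow kernels round the side, pale core on both cut ends: a cylinder 42 mm across and 24 mm high, about 40 g, origin in its middle, z along the cob. At the start five stand on their cut ends, crowded together on the tin's floor, and corn5 stands on top of them. One that is knocked over can roll.
- corn4: Round of corn cob, yellow kernels round the side, pale core on both cut ends: a cylinder 42 mm across and 24 mm high, about 40 g, origin in its middle, z along the cob. At the start five stand on their cut ends, crowded together on the tin's floor, and corn5 stands on top of them. One that is knocked over can roll.
- corn5: Round of corn cob, yellow kernels round the side, pale core on both cut ends: a cylinder 42 mm across and 24 mm high, about 40 g, origin in its middle, z along the cob. At the start five stand on their cut ends, crowded together on the tin's floor, and corn5 stands on top of them. One that is knocked over can roll.
- pusher: Pale wooden pusher, 111 mm long, 120 g: square foot 32 x 32 mm and 36 long, then shaft 26 x 26 mm and 44 long, then knob 32 x 32 mm and 24 long with a round stud 22 mm across, 7 long on its end. Origin: centre of the foot's end face; z runs to the knob. It starts lying, axis 16 mm up, y axis level, foot towards the robot's left. Let go within 6 degrees of upright on its foot, it stands.
- pusher_knob (a point): Centre of the pusher's knob, on its axis 92 mm from the foot's end face; axes as the pusher's.
- mill: Dark wooden pepper mill, 56 mm across and 168 mm tall, standing beside the tin on the robot's right; origin under its centre. A bystander.
- mug: Blue mug, 80 mm across, 90 mm tall, standing beyond the tin; origin under its centre. A bystander.
- crock: Stoneware crock with wooden spoons, 116 mm across, 145 mm tall (the spoons 250 mm), standing beyond the mill on the robot's right; origin under its centre. A bystander.

How it is judged:
On the way, in this order (a step that is already met when the one before it is completed fails the run):
1. the pusher stands upright on the counter, let go (angle between pusher's own z axis and vertical below 0.1 rad and height (world z) of pusher below 0.0035 m and contact force between the fingers and pusher below 0.1 N and linear speed of pusher below 0.02 m/s), for 0.2 s.
2. the pusher is held by its knob (TCP within 35 mm of the knob's centre), foot down in the tin (contact force between the fingers and pusher above 2 N and distance between the grasp point and pusher_knob below 0.035 m and angle between pusher's own z axis and vertical below 0.3 rad and z of pusher in the frame of tin below 0.045 m and x of pusher in the frame of tin between -0.115 and 0.115 m and y of pusher in the frame of tin between -0.15 and 0.15 m), for 0.1 s.
At the end, for the whole second after the job is handed in: All six rounds rest in the tin on its floor, none on another (centres under 32 mm above its underside), all centres over 57 mm apart (15 mm gaps), at least one in each quarter; the pusher stands upright (within 0.1 rad) on the counter, let go (all of step 1 and x of corn0 in the frame of tin between -0.115 and 0.115 m and y of corn0 in the frame of tin between -0.15 and 0.15 m and z of each of corn0, corn1, corn2, corn3, corn4, corn5 in the frame of tin below 0.032 m and linear speed of each of corn0, corn1, corn2, corn3, corn4, corn5 below 0.02 m/s and x of corn1 in the frame of tin between -0.115 and 0.115 m and y of corn1 in the frame of tin between -0.15 and 0.15 m and x of corn2 in the frame of tin between -0.115 and 0.115 m and y of corn2 in the frame of tin between -0.15 and 0.15 m and x of corn3 in the frame of tin between -0.115 and 0.115 m and y of corn3 in the frame of tin between -0.15 and 0.15 m and x of corn4 in the frame of tin between -0.115 and 0.115 m and y of corn4 in the frame of tin between -0.15 and 0.15 m and x of corn5 in the frame of tin between -0.115 and 0.115 m and y of corn5 in the frame of tin between -0.15 and 0.15 m and horizontal distance between corn0 and corn1 above 0.057 m and horizontal distance between each of corn0, corn1 and corn2 above 0.057 m and horizontal distance between each of corn0, corn1, corn2 and corn3 above 0.057 m and horizontal distance between each of corn0, corn1, corn2, corn3 and corn4 above 0.057 m and horizontal distance between each of corn0, corn1, corn2, corn3, corn4 and corn5 above 0.057 m and ((x of corn0 in the frame of tin above 0 m and y of corn0 in the frame of tin above 0 m) or (x of corn1 in the frame of tin above 0 m and y of corn1 in the frame of tin above 0 m) or (x of corn2 in the frame of tin above 0 m and y of corn2 in the frame of tin above 0 m) or (x of corn3 in the frame of tin above 0 m and y of corn3 in the frame of tin above 0 m) or (x of corn4 in the frame of tin above 0 m and y of corn4 in the frame of tin above 0 m) or (x of corn5 in the frame of tin above 0 m and y of corn5 in the frame of tin above 0 m)) and ((x of corn0 in the frame of tin above 0 m and y of corn0 in the frame of tin below 0 m) or (x of corn1 in the frame of tin above 0 m and y of corn1 in the frame of tin below 0 m) or (x of corn2 in the frame of tin above 0 m and y of corn2 in the frame of tin below 0 m) or (x of corn3 in the frame of tin above 0 m and y of corn3 in the frame of tin below 0 m) or (x of corn4 in the frame of tin above 0 m and y of corn4 in the frame of tin below 0 m) or (x of corn5 in the frame of tin above 0 m and y of corn5 in the frame of tin below 0 m)) and ((x of corn0 in the frame of tin below 0 m and y of corn0 in the frame of tin above 0 m) or (x of corn1 in the frame of tin below 0 m and y of corn1 in the frame of tin above 0 m) or (x of corn2 in the frame of tin below 0 m and y of corn2 in the frame of tin above 0 m) or (x of corn3 in the frame of tin below 0 m and y of corn3 in the frame of tin above 0 m) or (x of corn4 in the frame of tin below 0 m and y of corn4 in the frame of tin above 0 m) or (x of corn5 in the frame of tin below 0 m and y of corn5 in the frame of tin above 0 m)) and ((x of corn0 in the frame of tin below 0 m and y of corn0 in the frame of tin below 0 m) or (x of corn1 in the frame of tin below 0 m and y of corn1 in the frame of tin below 0 m) or (x of corn2 in the frame of tin below 0 m and y of corn2 in the frame of tin below 0 m) or (x of corn3 in the frame of tin below 0 m and y of corn3 in the frame of tin below 0 m) or (x of corn4 in the frame of tin below 0 m and y of corn4 in the frame of tin below 0 m) or (x of corn5 in the frame of tin below 0 m and y of corn5 in the frame of tin below 0 m))); the robot touches nothing.
It fails at once if the gripper or arm touches a corn round (contact force between any of the fingers, the arm and corn0 above 0.3 N or contact force between any of the fingers, the arm and corn1 above 0.3 N or contact force between any of the fingers, the arm and corn2 above 0.3 N or contact force between any of the fingers, the arm and corn3 above 0.3 N or contact force between any of the fingers, the arm and corn4 above 0.3 N or contact force between any of the fingers, the arm and corn5 above 0.3 N).
It fails at once if the mill, mug or crock is moved more than 20 mm (distance of any of mill, mug, crock from where it was at the start of the episode above 0.02 m).
It also fails if it takes over 72 s, if anything falls off the work surface, if the arm or the gripper's body presses on something with over 40 N, if the wrist force passes 120 N, or if a joint passes its speed limit or range.

### The arm

A 7-joint arm with a two-finger parallel gripper is mounted at the origin on the work surface. World frame = base frame: x ahead of the robot, y to its left, z up, the work surface at z = 0. Lengths are in m, angles in rad, forces in N, time in s.
With the tool pointing down it reaches from about 0.4 to 0.85 m from the base axis. Payload 4.5 kg.
Tool frame: the origin (TCP) lies between the finger pads, 19 mm behind the fingertips; this is the grasp point; y points along the fingers, z is the direction in which the jaws open and shut, and the axes are right-handed (so a half turn about y gives the same grasp; the last joint's range is limited). The gripper opens to 88 mm and grips with 3 to 60 N. Pads are 18 mm wide; open, the fingers measure 123 mm over their backs; the gripper's body (75 mm by 187 mm) begins 45 mm behind the grasp point.
Start: joints at [0.034, 0.689, -0.195, 1.565, 0.157, 0.902, -0.215], TCP at [0.625, 0, 0.257] pointing down, gripper open.
Joint ranges: [-3.01, 3.01], [-0.46, 2.08], [-1.47, 1.51], [0.13, 2.56], [-1, 4.14], [0.04, 2.09], [-2.66, 2.66]. Speed limits (rad/s): [2.57, 2.57, 3.14, 3.14, 3.14, 3.14, 3.14].

### API

Orientations are given as a unit quaternion [w, x, y, z].
In Python, from workcell import arm gives the robot as it stands.
- The arm moves only by the shell command python3 -m handwheel 'ROWS' [FORCE]. ROWS is JSON, a list of rows, each a list of 7 numbers: the closure, from 0 (fully open) to 1 (shut), then the shift along the tool's x, y, z in m, then the turn, a rotation vector about the tool's x, y, z in rad. In form: [[grip, x, y, z, rx, ry, rz], ...]. A call has 1 to 10 rows; each row shifts and turns the commanded pose from where the row before left it, along the tool's axes as they then stand; what a row does not reach is not made up. A row lasts 1/10 s, in which the tool goes at most 50 mm and 8.59 degrees, less where a joint would pass 70% of its speed; a pose out of reach is approached as far as the arm can. A call is refused whole if a number of a shift passes 0.05 or a number of a turn 0.15, either way. A call with a gripper value outside its range is refused whole. The fingers move at their own pace and stop on an object; FORCE is the grip in N (left out, the last holds). Time passes only in rows, so rows that do not move let the fingers close. It gives the time, the measured TCP pose, the force and the opening at its end, in the units of the state.
- arm.observe(): the state, without advancing time (a new reading comes with each control period).
- arm.grab_frame(name): name is "scene" or "side" or "wrist"; returns the picture (420x560x3 uint8, red, green, blue); there is no depth.
- arm.camera_model(name): a dict with "fx", "fy", "cx", "cy" (pixels), "R" (3x3) and "t" (3): a world point X has camera coordinates R X + t. Camera axes: x right, y down, z forward; pixel columns grow to the right and rows downward; lengths in m; the calibration is good to about 2 mm. The wrist camera is an equidistant fisheye: a pixel r from the principal point sees the ray r / f radians off the axis. A picture is of the moment at which its call begins: read the wrist's pose just before it. camera_model takes no time and is no camera call; for the wrist camera it gives the pose at the moment of the call.
- arm.sign_off(): hands the job in, once; it reports no verdict.
The state is a dict: "time_s": time; "joint_pos": joint angles; "qvel": joint speeds; "joint_efforts": joint torques, N m; "eef_pos": TCP position; "tool_rot": TCP orientation; "contact_force": force on the tool from outside, world axes, zero at the start; "torque": the same for the moment, N m; "width": finger opening in m.
Only numpy, scipy, OpenCV 4.12 (cv2) and the standard library are available. Lean on these libraries where they do the work, as an engineer would, in place of code of your own. Each camera call takes 0.05 s, during which the arm holds its last target.

## Working session

There is one attempt and no reset: what is moved stays moved. The work goes in short steps, Python scripts to look and compute and a shell command to move; the robot and the scene stay as the last step left them, time stands still between calls to the robot, and variables do not carry over. Pictures are saved under pics/ and viewed, and the job is handed in when it is done.

```bash
mkdir -p pics; ls
python3 - <<'E'
from workcell import arm
import cv2,numpy as np
s=arm.observe(); print(s)
for n in ["scene","side","wrist"]:
    m=arm.camera_model(n); print(n,{k:np.round(v,3).tolist() for k,v in m.items()})
    cv2.imwrite(f"pics/{n}0.png",arm.grab_frame(n)[:,:,::-1])
E
```

```text
pics
{'time_s': 0.0, 'joint_pos': array([ 0.03379755,  0.68997481, -0.19453442,  1.56635601,  0.15731818,
        0.90248514, -0.2151218 ]), 'qvel': array([ 1.10708730e-03, -2.39013185e-04,  1.83121036e-03, -6.53942354e-04,
        7.40273074e-05, -1.45079116e-04, -1.19311008e-03]), 'joint_efforts': array([ 3.38560185e-04, -5.27571630e+01, -1.26686912e+00, -1.53434461e+01,
       -5.26333472e-02,  6.56995355e-03,  1.65937727e-04]), 'eef_pos': array([ 6.24399042e-01, -3.87119478e-05,  2.56613056e-01]), 'tool_rot': array([-0.49953392,  0.50051244, -0.5003988 ,  0.499554  ]), 'contact_force': array([ 0.15891282, -0.54826906, -0.54686806]), 'torque': array([ 0.00586414,  0.00821873, -0.08246836]), 'width': 0.08803898316653141}
scene {'fx': 533.979, 'fy': 533.979, 'cx': 271.49, 'cy': 213.141, 'R': [[0.184, 0.983, 0.004], [0.778, -0.143, -0.611], [-0.6, 0.115, -0.791]], 't': [-0.026, -0.435, 1.629]}
side {'fx': 507.5, 'fy': 507.5, 'cx': 287.783, 'cy': 204.002, 'R': [[-0.996, -0.094, -0.007], [-0.059, 0.684, -0.727], [0.074, -0.723, -0.686]], 't': [0.589, 0.146, 1.018]}
wrist {'fx': 325.192, 'fy': 325.192, 'cx': 278.109, 'cy': 210.658, 'R': [[1.0, -0.0, -0.003], [0.001, -0.955, 0.297], [-0.003, -0.297, -0.955]], 't': [-0.625, -0.04, 0.392]}
```

View pics/scene0.png

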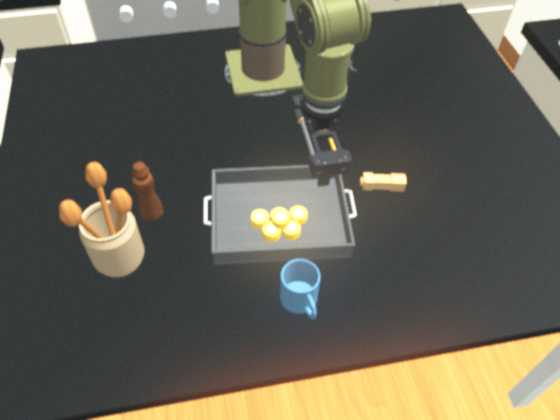

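View pics/side0.png

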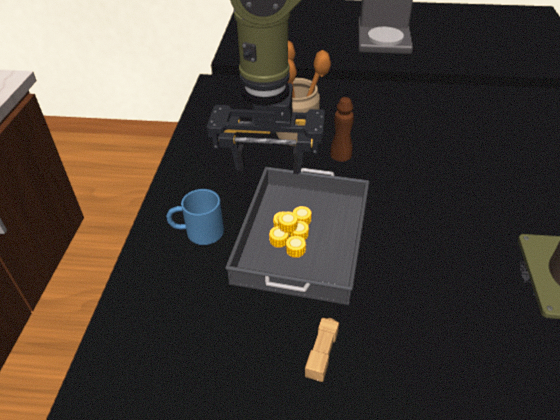

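View pics/wrist0.png

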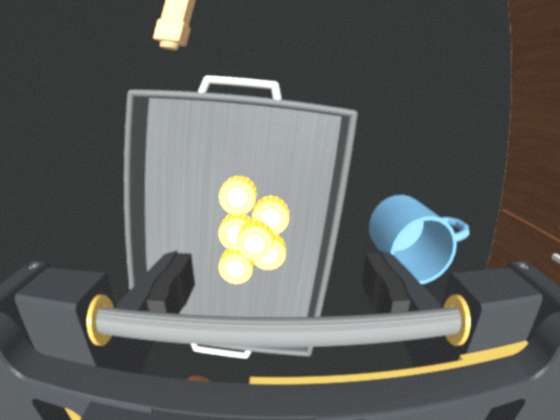

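```bash
cat > h.py <<'E'
from workcell import arm
import cv2,numpy as np
from scipy.spatial.transform import Rotation as Ro
def Rt(s=None):
    s=s or arm.observe(); q=s['tool_rot']; return Ro.from_quat([q[1],q[2],q[3],q[0]]).as_matrix()
def ray(m,u,v,fish=False):
    if fish:
        dx,dy=u-m['cx'],v-m['cy']; r=np.hypot(dx,dy)+1e-9; th=r/m['fx']
        d=np.array([np.sin(th)*dx/r,np.sin(th)*dy/r,np.cos(th)])
    else: d=np.array([(u-m['cx'])/m['fx'],(v-m['cy'])/m['fy'],1])
    R=np.array(m['R']);t=np.array(m['t'])
    return -R.T@t,R.T@d
def plane(m,u,v,z,fish=False):
    c,d=ray(m,u,v,fish); return c+d*(z-c[2])/d[2]
def proj(m,X,fish=False):
    p=np.array(m['R'])@np.array(X)+np.array(m['t'])
    if fish:
        r=np.hypot(p[0],p[1]); th=np.arctan2(r,p[2]); return np.array([m['cx']+m['fx']*th*p[0]/r,m['cy']+m['fy']*th*p[1]/r])
    return np.array([m['cx']+m['fx']*p[0]/p[2],m['cy']+m['fy']*p[1]/p[2]])
def crop(img,x0,y0,x1,y1,f,name):
    cv2.imwrite('pics/'+name,cv2.resize(img[y0:y1,x0:x1],None,fx=f,fy=f,interpolation=cv2.INTER_CUBIC))
E
python3 - <<'E'
from h import *
print(np.round(Rt(),3))
i=cv2.imread('pics/scene0.png'); crop(i,195,155,415,275,3.6,'sc0c.png')
i=cv2.imread('pics/side0.png'); crop(i,220,160,380,390,2.6,'si0c.png')
E
```

```text
[[ 0.    -0.001  1.   ]
 [-1.    -0.     0.   ]
 [ 0.    -1.    -0.001]]
```

View pics/sc0c.png

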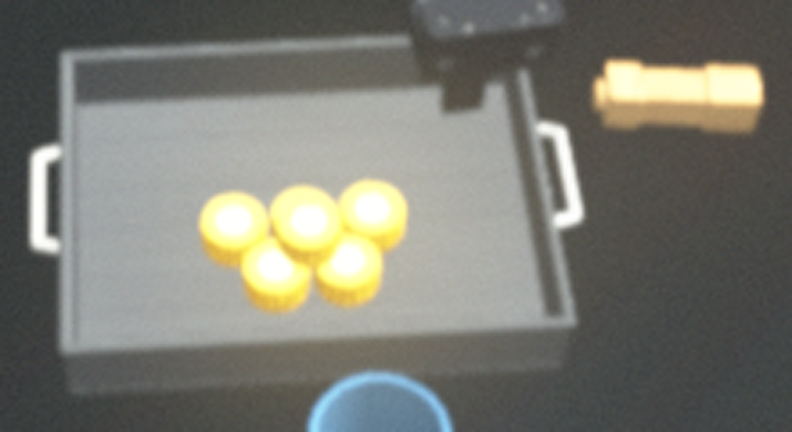

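View pics/si0c.png

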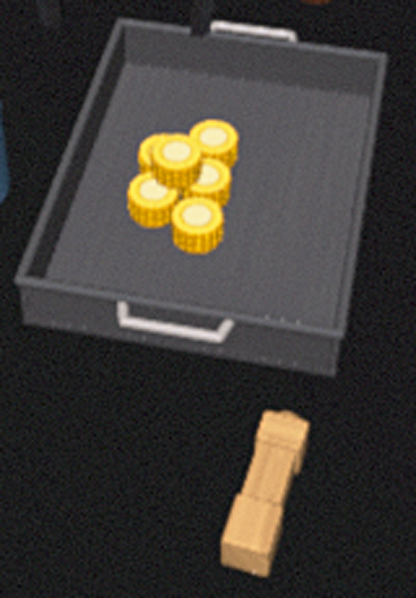

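```bash
cat > fit.py <<'E'
from h import *
from scipy.optimize import minimize
def box(hx,z0,z1): return np.array([[a*hx,b*hx,z] for a in(-1,1) for b in(-1,1) for z in(z0,z1)])
th=np.arange(12)*np.pi/6
P=[box(.016,0,.036),box(.013,.036,.080),box(.016,.080,.104),np.array([[.011*np.cos(t),.011*np.sin(t),z] for t in th for z in(.104,.111)])]
def sil(m,R,t,S=4,parts=P,shape=(420,560),fish=False):
    im=np.zeros((shape[0],shape[1]),np.float32)
    out=np.zeros((shape[0]*1,shape[1]),np.uint8)
    for p in parts:
        q=np.array([proj(m,R@x+t,fish) for x in p]).astype(np.float32)
        h=cv2.convexHull(q)
        cv2.fillConvexPoly(out,np.round(h*16).astype(np.int32),255,cv2.LINE_AA,4)
    return out/255.
def wood(bgr):
    h=cv2.cvtColor(bgr,cv2.COLOR_BGR2HSV); return ((h[...,2]>90)&(h[...,0]>8)&(h[...,0]<26)&(h[...,1]>60)).astype(np.uint8)
E
python3 - <<'E'
from fit import *
ms={n:arm.camera_model(n) for n in('scene','side')}
T={}
for n,(x0,y0,x1,y1) in dict(scene=(355,168,412,195),side=(295,312,345,385)).items():
    w=wood(cv2.imread(f'pics/{n}0.png')); k=np.zeros_like(w); k[y0:y1,x0:x1]=w[y0:y1,x0:x1]; T[n]=k.astype(float); print(n,k.sum())
def pose(p):
    # z axis horizontal heading yaw; y axis level
    c,s=np.cos(p[2]),np.sin(p[2]); z=np.array([c,s,0]);y=np.array([-s,c,0]);x=np.cross(y,z)
    return np.stack([x,y,z],1),np.array([p[0],p[1],.016])
def cost(p):
    R,t=pose(p); return sum(np.abs(sil(ms[n],R,t)-T[n]).sum()/T[n].sum() for n in ms)
c0=plane(ms['scene'],406,182,.016);print(c0)
best=None
for dy in(-.25,0,.25):
  for s in (0,.02,-.02):
    r=minimize(cost,[c0[0]+s,c0[1],-np.pi/2+dy],method='Nelder-Mead',options=dict(initial_simplex=[[c0[0]+s+a,c0[1]+b,-np.pi/2+dy+c] for a,b,c in((0,0,0),(.01,0,0),(0,.01,0),(0,0,.15))]))
    if best is None or r.fun<best.fun: best=r
print(best.x,best.fun,{n:np.abs(sil(ms[n],*pose(best.x))-T[n]).sum()/T[n].sum() for n in ms})
# tin
si=ms['side'];sc=ms['scene']
for p in((120,20),(386,55),(345,333),(18,283)): print('side',plane(si,p[0]/2.6+220,p[1]/2.6+160,.054))
for p in((62,50),(525,35),(576,324),(62,352)): print('scene',plane(sc,p[0]/3.6+195,p[1]/3.6+155,.054))
mw=arm.camera_model('wrist')
for p in((127,92),(356,112)): print('wr',plane(mw,*p,.054,True))
print('corn scene top')
for p in((234,220),(375,210),(277,268),(350,262)): print(plane(sc,p[0]/3.6+195,p[1]/3.6+155,.029))
print('c5',plane(sc,305/3.6+195,217/3.6+155,.053))
print('side')
for p in((214,136),(208,177),(153,188),(198,216)):print(plane(si,p[0]/2.6+220,p[1]/2.6+160,.029))
print('c5',plane(si,177/2.6+220,153/2.6+160,.053))
print('wrist')
for p in((238,196),(270,216),(236,232),(269,251),(236,266)): print(plane(mw,*p,.029,True))
print('c5',plane(mw,255,241,.053,True))
E
```

```text
scene 594
side 1196
[0.52177898 0.27042024 0.016     ]
[ 0.52176188  0.26653486 -1.78847483] 0.7670708550077688 {'scene': np.float64(0.6530732158183138), 'side': np.float64(0.11399763918945505)}
side [ 0.66352565 -0.22356346  0.054     ]
side [ 0.42561657 -0.19551853  0.054     ]
side [0.46072822 0.11001898 0.054     ]
side [0.70013018 0.08558568 0.054     ]
scene [ 0.42549007 -0.20147817  0.054     ]
scene [0.4689517  0.11223993 0.054     ]
scene [0.70644684 0.08008893 0.054     ]
scene [ 0.66991313 -0.23027997  0.054     ]
wr [0.46284782 0.10841926 0.054     ]
wr [0.70423057 0.08064778 0.054     ]
corn scene top
[ 0.57122179 -0.10834204  0.029     ]
[ 0.57980671 -0.01630259  0.029     ]
[ 0.61419795 -0.08793535  0.029     ]
[ 0.61800761 -0.04109683  0.029     ]
c5 [ 0.59515067 -0.06635172  0.053     ]
side
[ 0.56951926 -0.10691957  0.029     ]
[ 0.57087492 -0.05846154  0.029     ]
[ 0.61450268 -0.04217812  0.029     ]
[ 0.57549421 -0.0147999   0.029     ]
c5 [ 0.59640282 -0.06009068  0.053     ]
wrist
[ 0.57920092 -0.01504723  0.029     ]
[ 0.61542785 -0.03890474  0.029     ]
[ 0.57516606 -0.05880846  0.029     ]
[ 0.61384673 -0.08306518  0.029     ]
[ 0.57299032 -0.10372666  0.029     ]
c5 [ 0.59927954 -0.06013022  0.053     ]
```

Run:
```python
from fit import *
ms={n:arm.camera_model(n) for n in('scene','side')}
T={}
for n,(x0,y0,x1,y1) in dict(scene=(357,168,412,195),side=(295,312,345,385)).items():
    im=cv2.imread(f'pics/{n}0.png'); h=cv2.cvtColor(im,cv2.COLOR_BGR2HSV); b=im.astype(int)
    w=((b[...,2]-b[...,0]>35)).astype(np.uint8); k=np.zeros_like(w); k[y0:y1,x0:x1]=w[y0:y1,x0:x1]; T[n]=k.astype(float); print(n,k.sum())
def pose(p):
    c,s=np.cos(p[2]),np.sin(p[2]); z=np.array([c,s,0]);y=np.array([-s,c,0]);x=np.cross(y,z)
    return np.stack([x,y,z],1),np.array([p[0],p[1],.016])
for names in (['scene','side'],['scene'],['side']):
  def cost(p):
    R,t=pose(p); return sum(np.abs(sil(ms[n],R,t)-T[n]).sum()/T[n].sum() for n in names)
  best=None
  for dy in(-.25,0,.25):
   for x0 in(.49,.51,.53):
    y0=.26
    r=minimize(cost,[x0,y0,-np.pi/2+dy],method='Nelder-Mead',options=dict(initial_simplex=[[x0+a,y0+b,-np.pi/2+dy+c] for a,b,c in((0,0,0),(.015,0,0),(0,.015,0),(0,0,.15))]))
    if best is None or r.fun<best.fun: best=r
  print(names,best.x,best.fun)
  if len(names)==2:
   for n in ms:
    im=cv2.imread(f'pics/{n}0.png'); s=(sil(ms[n],*pose(best.x))*255).astype(np.uint8)
    c,_=cv2.findContours((s>127).astype(np.uint8),0,2); big=cv2.resize(im,None,fx=6,fy=6)
    for k in c: cv2.polylines(big,[k*6+3],True,(0,255,0),1)
    a=(350,160,420,200) if n=='scene' else (290,300,350,390)
    cv2.imwrite(f'pics/ov_{n}.png',big[a[1]*6:a[3]*6,a[0]*6:a[2]*6])
```

```text
scene 832
side 1217
['scene', 'side'] [ 0.52188201  0.26645541 -1.79172828] 0.20714895875548878
['scene'] [ 0.52035697  0.26677343 -1.79918353] 0.08598227752639517
['side'] [ 0.52241636  0.26703141 -1.78303545] 0.08911659980343822
```

View pics/ov_scene.png

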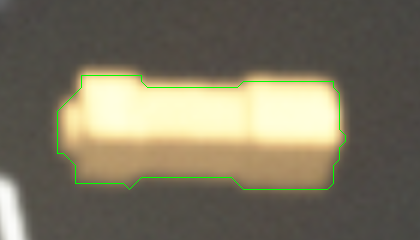

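View pics/ov_side.png

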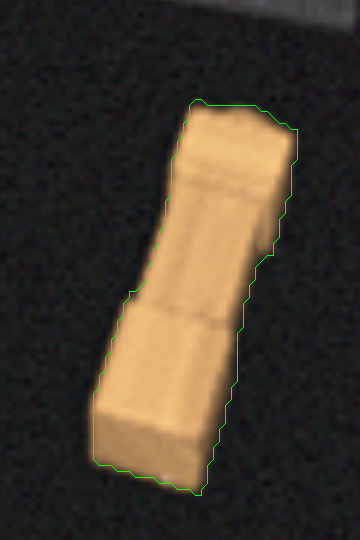

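```bash
python3 -m handwheel '[[0,-0.022,0.017,-0.0154,0,0,0],[0,-0.022,0.017,-0.0154,0,0,0],[0,-0.022,0.017,-0.0154,0,0,0],[0,-0.022,0.017,-0.0154,0,0,0],[0,-0.022,0.017,-0.0154,0,0,0],[0,-0.022,0.017,-0.0154,0,0,0],[0,-0.022,0.017,-0.0154,0,0,0],[0,-0.022,0.017,-0.0154,0,0,0],[0,0,0,0,0,0.11,0],[0,0,0,0,0,0.11,0]]' 30
python3 - <<'E'
from h import *
arm.grab_frame  # noqa
s=arm.observe();print(s['eef_pos'],np.round(Rt(s),3).tolist(),np.round(s['joint_pos'],3))
i=arm.grab_frame('wrist')[:,:,::-1]; cv2.imwrite('pics/w1.png',i)
sc=arm.camera_model('scene')
for n,p in dict(mill=(150,218),mug=(300,305),crock=(118,268)).items(): print(n,plane(sc,*p,0))
E
```

```text
time_s: 1.15
eef_pos: [0.5007, 0.1771, 0.1206]
tool_rot: [0.441, -0.442, 0.553, -0.552]
contact_force: [-0.1, -0.1, -0.1]
width: 0.088
[0.50068413 0.177113   0.12062911] [[-0.22, -0.002, 0.975], [-0.975, -0.0, -0.22], [0.0, -1.0, -0.002]] [-0.396  0.782 -0.051  1.963  0.09   0.4   -0.737]
mill [ 0.50710503 -0.36576667  0.        ]
mug [ 0.80045643 -0.06172736  0.        ]
crock [ 0.63586858 -0.44286513  0.        ]
```

View pics/w1.png

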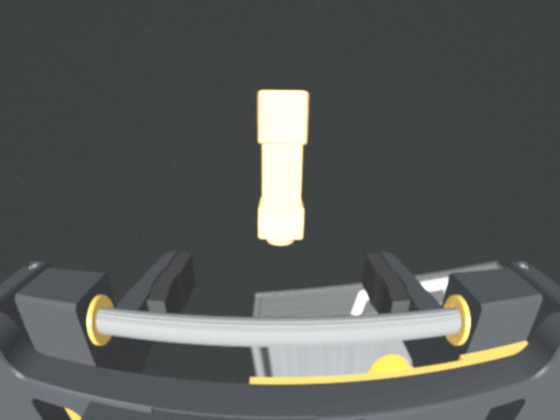

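```bash
python3 -m handwheel '[[0,0,0.025,0,0,0,0],[0,0,0.025,0,0,0,0],[0,0,0.025,0,0,0,0],[0,0,0.015,0,0,0,0],[0,0,0.008,0,0,0,0],[1,0,0,0,0,0,0],[1,0,0,0,0,0,0],[1,0,0,0,0,0,0],[1,0,0,0,0,0,0]]' 30
```

```text
time_s: 2.1
eef_pos: [0.5024, 0.1762, 0.0243]
tool_rot: [-0.443, 0.442, -0.552, 0.552]
contact_force: [0.6, -0.2, -0.1]
width: 0.0583
```

```bash
python3 -m handwheel '[[1,0,0,0,0,0,0],[1,0,0,0,0,0,0],[1,0,0,0,0,0,0],[1,0,0,0,0,0,0],[1,0,0,0,0,0,0],[1,0,0,0,0,0,0]]' 30; python3 -m handwheel '[[1,0,-0.03,0,0,0,0],[1,0,-0.03,0,0,0,0],[1,0,-0.03,0,0,0,0],[1,0,-0.02,0,0,0,0]]' 30
```

```text
time_s: 2.7
eef_pos: [0.5019, 0.176, 0.0236]
tool_rot: [-0.442, 0.442, -0.552, 0.552]
contact_force: [-0.4, -0.2, 2.7]
width: 0.0319
time_s: 3.1
eef_pos: [0.502, 0.176, 0.135]
tool_rot: [-0.442, 0.442, -0.552, 0.552]
contact_force: [0.9, -1.2, -1.0]
width: 0.0319
```

```bash
python3 -m handwheel '[[1,-0.02,0,0,0,0,0],[1,-0.02,0,0,0,0,-0.1],[1,0,0,0,0,0,-0.1],[1,0,0,0,0,0,-0.1],[1,0,0,0,0,0,-0.1],[1,0,0,0,0,0,-0.1],[1,0,0,0,0,0,-0.1],[1,0,0,0,0,0,-0.1],[1,0,0,0,0,0,-0.1]]' 30
python3 - <<'E'
from h import *
s=arm.observe();print(s['eef_pos'],np.round(Rt(s),3).tolist(),np.round(s['joint_pos'],3))
E
```

```text
time_s: 4.0
eef_pos: [0.5103, 0.2158, 0.1331]
tool_rot: [-0.191, 0.623, -0.335, 0.681]
contact_force: [0.4, -0.5, -1.3]
width: 0.0319
[0.51029946 0.21578722 0.13313514] [[-0.151, -0.157, 0.976], [-0.678, -0.702, -0.217], [0.72, -0.694, -0.0]] [-0.861  1.091  0.29   1.426  0.244  1.292 -1.004]
```

```bash
python3 -m handwheel '[[1,0,0,0,0,0,-0.1],[1,0,0,0,0,0,-0.1],[1,0,0,0,0,0,-0.1],[1,0,0,0,0,0,-0.1],[1,0,0,0,0,0,-0.1],[1,0,0,0,0,0,-0.1],[1,0,0,0,0,0,-0.1],[1,0,0,0,0,0,0]]' 30
python3 - <<'E'
from h import *
s=arm.observe();print(s['eef_pos'],np.round(Rt(s),3).tolist(),np.round(s['joint_pos'],3))
cv2.imwrite('pics/si2.png',arm.grab_frame('side')[:,:,::-1])
cv2.imwrite('pics/sc2.png',arm.grab_frame('scene')[:,:,::-1])
E
```

```text
time_s: 4.8
eef_pos: [0.5089, 0.2146, 0.1291]
tool_rot: [0.054, 0.702, -0.101, 0.703]
contact_force: [0.1, 0.3, -1.7]
width: 0.0317
[0.50886651 0.21460481 0.12911819] [[-0.009, -0.218, 0.976], [-0.066, -0.974, -0.218], [0.998, -0.067, -0.006]] [-0.946  1.483  0.422  1.056  0.395  1.901 -0.947]
```

View pics/si2.png

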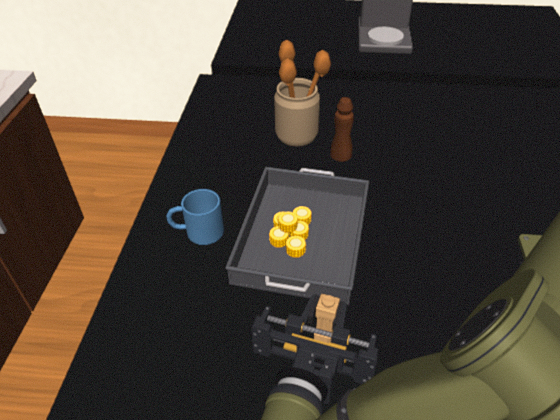

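View pics/sc2.png

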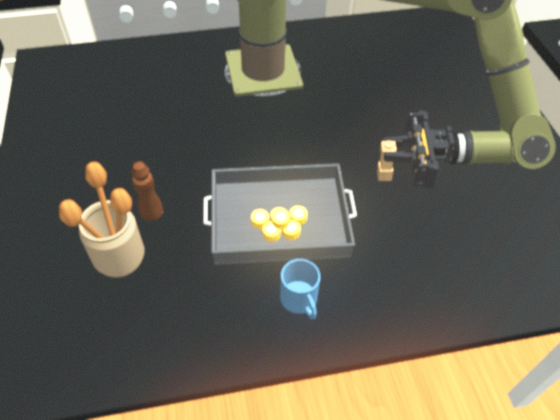

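```bash
python3 -m handwheel '[[1,0,0,0,0,0,-0.067],[1,0,0,0,0,0,0],[1,-0.01,0,0,0,0,0],[1,-0.01,0,0,0,0,0],[1,-0.008,0,0,0,0,0],[1,0,0,0,0,0,0]]' 30
python3 - <<'E'
from h import *
s=arm.observe();print(s['eef_pos'],np.round(Rt(s),3).tolist(),s['contact_force'])
i=arm.grab_frame('side')[:,:,::-1]; crop(i,250,270,390,390,5,'si3.png')
i=arm.grab_frame('scene')[:,:,::-1]; crop(i,340,110,460,200,6,'sc3.png')
E
```

```text
time_s: 5.5
eef_pos: [0.5102, 0.2148, 0.104]
tool_rot: [0.076, 0.703, -0.079, 0.702]
contact_force: [0.1, -0.2, -0.6]
width: 0.0311
[0.51015288 0.21482242 0.1039887 ] [[0.001, -0.219, 0.976], [-0.004, -0.976, -0.219], [1.0, -0.004, -0.002]] [ 0.12150121 -0.23264259 -0.60293122]
```

View pics/si3.png

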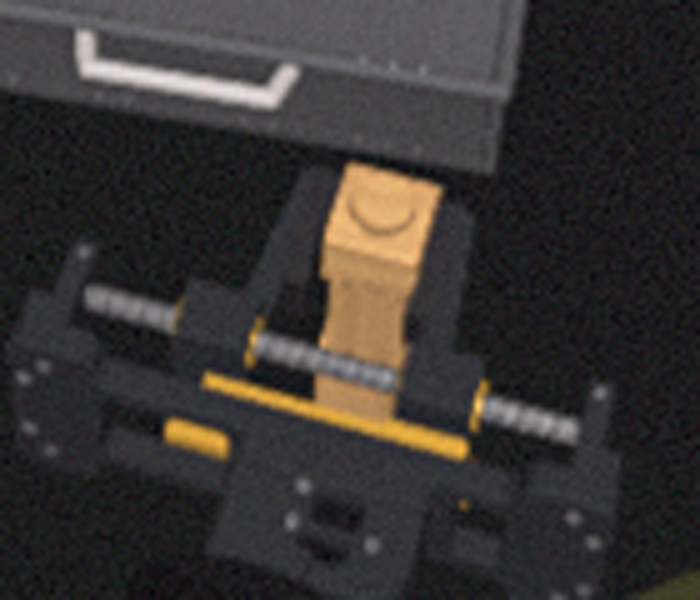

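View pics/sc3.png

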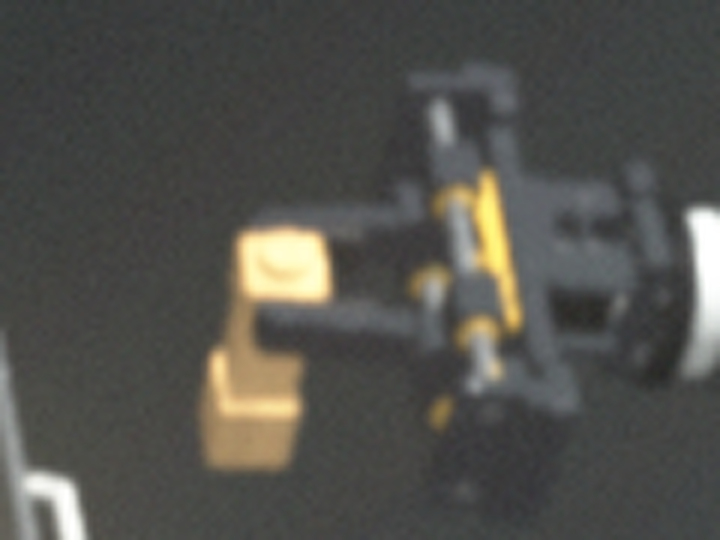

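```bash
cat > ov.py <<'E'
from fit import *
def overlay(img,m,R,t,box,f,name,col=(0,255,0)):
    big=cv2.resize(img,None,fx=f,fy=f,interpolation=cv2.INTER_CUBIC)
    for p in P:
        q=np.array([proj(m,R@x+t) for x in p]).astype(np.float32)
        h=cv2.convexHull(q); cv2.polylines(big,[np.round((h+.5)*f).astype(np.int32)],True,col,1)
    x0,y0,x1,y1=box; cv2.imwrite('pics/'+name,big[y0*f:y1*f,x0*f:x1*f])
E
python3 - <<'E'
from ov import *
s=arm.observe(); T=Rt(s); z=T[:,0]; y=T[:,2]; R=np.stack([np.cross(y,z),y,z],1)
t=s['eef_pos']+T@np.array([-.092,.006,0]); print(t)
overlay(arm.grab_frame('scene')[:,:,::-1],arm.camera_model('scene'),R,t,(360,130,420,200),8,'ov3.png')
overlay(arm.grab_frame('side')[:,:,::-1],arm.camera_model('side'),R,t,(300,290,350,370),8,'ov3b.png')
E
```

```text
[0.50936105 0.20952758 0.01325655]
```

View pics/ov3.png

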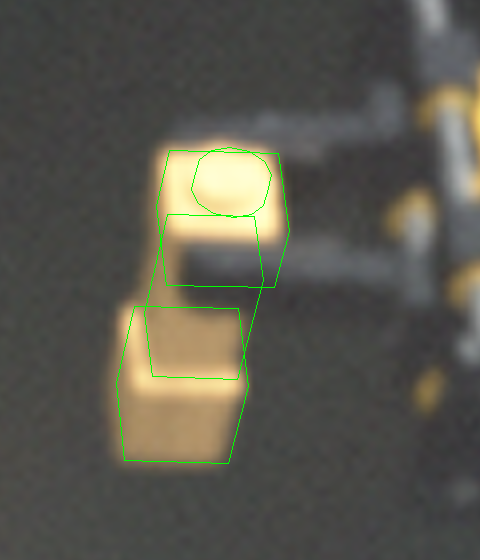

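View pics/ov3b.png

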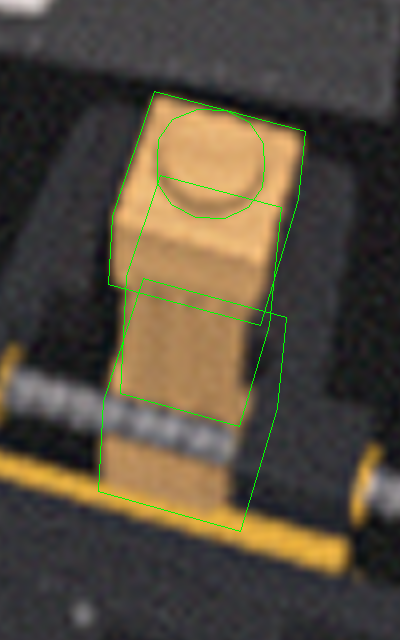

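```bash
python3 -m handwheel '[[1,-0.005,0,0,0,0,0],[1,-0.004,0,0,0,0,0],[1,-0.002,0,0,0,0,0],[1,0,0,0,0,0,0]]' 30;python3 -m handwheel '[[1,-0.0015,0,0,0,0,0],[1,0,0,0,0,0,0]]' 10
```

```text
time_s: 6.1
eef_pos: [0.5104, 0.2151, 0.0939]
tool_rot: [0.076, 0.703, -0.079, 0.703]
contact_force: [-0.6, 0.2, -1.0]
width: 0.0322
time_s: 6.3
eef_pos: [0.5107, 0.2152, 0.0932]
tool_rot: [0.076, 0.702, -0.079, 0.703]
contact_force: [0.5, -0.4, 0.6]
width: 0.0319
```

```bash
python3 -m handwheel '[[1,-0.001,0,0,0,0,0],[1,0,0,0,0,0,0]]' 10
```

```text
time_s: 6.5
eef_pos: [0.5107, 0.2152, 0.0931]
tool_rot: [0.077, 0.702, -0.078, 0.703]
contact_force: [0.7, 0.9, 4.5]
width: 0.0317
```

```bash
python3 -m handwheel '[[0.5,0,0,0,0,0,0],[0.3,0,0,0,0,0,0],[0,0,0,0,0,0,0],[0,0,0,0,0,0,0],[0,0,0,0,0,0,0],[0,0,0,0,0,0,0]]' 10
python3 - <<'E'
from ov import *
s=arm.observe(); T=Rt(s); z=T[:,0]; y=T[:,2]; R=np.stack([np.cross(y,z),y,z],1)
t=s['eef_pos']+T@np.array([-.093,.006,0]); print(t,s['width'])
overlay(arm.grab_frame('scene')[:,:,::-1],arm.camera_model('scene'),R,t,(340,110,440,200),8,'ov4.png')
E
```

```text
time_s: 7.1
eef_pos: [0.5106, 0.2152, 0.0918]
tool_rot: [0.076, 0.703, -0.079, 0.703]
contact_force: [1.1, -0.2, 0.8]
width: 0.0779
[ 0.50933238  0.2097058  -0.00119111] 0.07788309917128149
```

View pics/ov4.png

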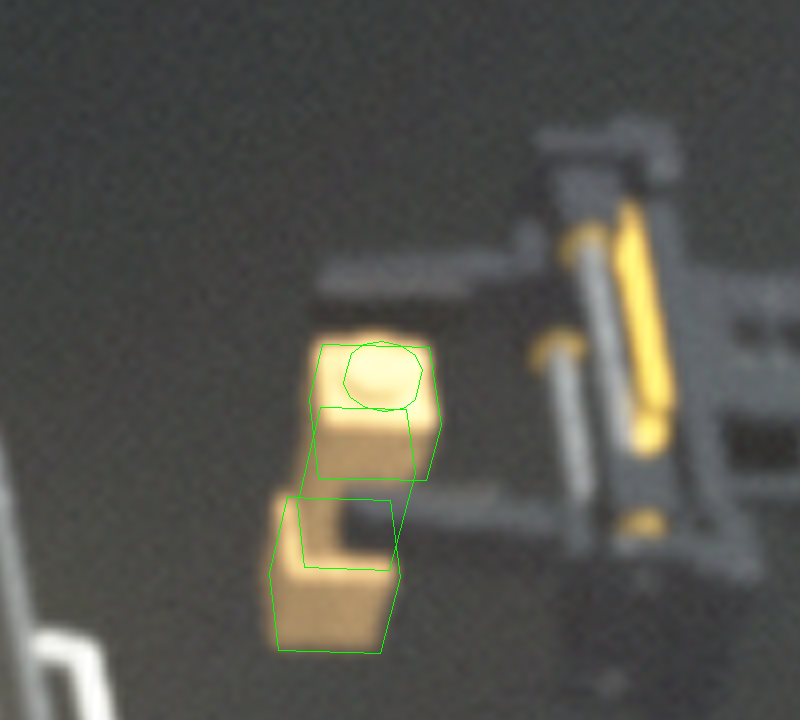

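```bash
python3 -m handwheel '[[0,0,-0.01,0,0,0,0],[0,0,-0.025,0,0,0,0],[0,0,-0.03,0,0,0,0],[0,0.02,-0.015,0,0,0,0],[0,0.035,0,0,0,0,0],[0,0.035,0,0,0,0,0.05],[0,0,0,0,0,0,0.1],[0,0,0,0,0,0,0.12],[0,0,0,0,0,0,0.12],[0,0,0,0,0,0,0.12]]' 10
python3 -m handwheel '[[0,0,0,0,0,0,0.12],[0,0,0,0,0,0,0.12],[0,0,0,0,0,0,0.12],[0,0,0,0,0,0,0.12],[0,0,0,0,0,0,0.12],[0,0,0,0,0,0,0.12],[0,0,0,0,0,0,0.12],[0,0,0,0,0,0,0.12],[0,0,0,0,0,0,0.12],[0,0,0,0,0,0,0]]' 10
python3 - <<'E'
from h import *
s=arm.observe();print(s['eef_pos'],np.round(Rt(s),3).tolist())
i=arm.grab_frame('wrist')[:,:,::-1]; cv2.imwrite('pics/w5.png',i)
E
```

```text
time_s: 8.15
eef_pos: [0.5232, 0.2664, 0.1805]
tool_rot: [-0.091, 0.656, -0.26, 0.703]
contact_force: [0.3, -0.1, 0.3]
width: 0.0878
time_s: 9.15
eef_pos: [0.5232, 0.261, 0.1822]
tool_rot: [0.435, -0.428, 0.561, -0.559]
contact_force: [-0.3, -0.0, 0.1]
width: 0.0884
[0.52321439 0.26100542 0.1822215 ] [[-0.254, 0.006, 0.967], [-0.967, 0.009, -0.254], [-0.01, -1.0, 0.004]]
```

View pics/w5.png

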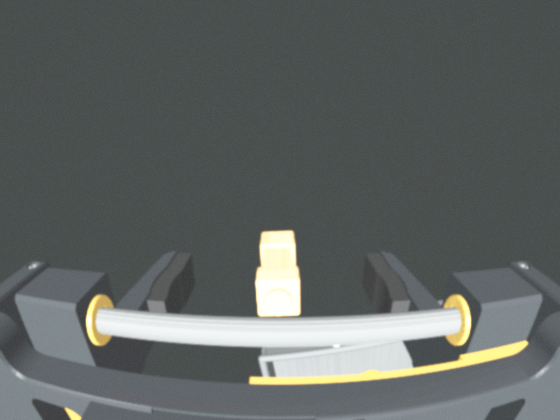

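```bash
cat > up.py <<'E'
from fit import *
def fitup(x0,y0,yaw0,z=0,boxes=None,tag=''):
    ms={n:arm.camera_model(n) for n in('scene','side')};T={}
    for n in ms:
        im=arm.grab_frame(n)[:,:,::-1]; cv2.imwrite(f'pics/{n}{tag}.png',im); b=im.astype(int)
        w=(b[...,2]-b[...,0]>35)
        k=np.zeros(w.shape,bool); s=sil(ms[n],Ro.from_euler('z',yaw0).as_matrix(),np.array([x0,y0,z]))>0.5
        s=cv2.dilate(s.astype(np.uint8),np.ones((15,15)))>0
        T[n]=(w&s).astype(float)
    def cost(p):
        return sum(np.abs(sil(ms[n],Ro.from_euler('z',p[2]).as_matrix(),np.array([p[0],p[1],z]))-T[n]).sum()/T[n].sum() for n in ms)
    best=None
    for d in(-.1,.1):
        r=minimize(cost,[x0,y0,yaw0+d],method='Nelder-Mead',options=dict(initial_simplex=[[x0+a,y0+b,yaw0+d+c] for a,b,c in((-.003,-.003,0),(.007,0,0),(0,.007,0),(0,0,.1))]))
        if best is None or r.fun<best.fun: best=r
    return best.x,best.fun
E
python3 - <<'E'
from up import *
print(fitup(.509,.2097,-.22,tag='6'))
E
```

```text
(array([ 0.50891813,  0.20829082, -0.21971069]), np.float64(0.3013747181811546))
```

Run:
```python
from h import *
i=cv2.imread('pics/scene6.png');crop(i,330,100,450,200,6,'sc6.png')
```

```text
(no output)
```

View pics/sc6.png

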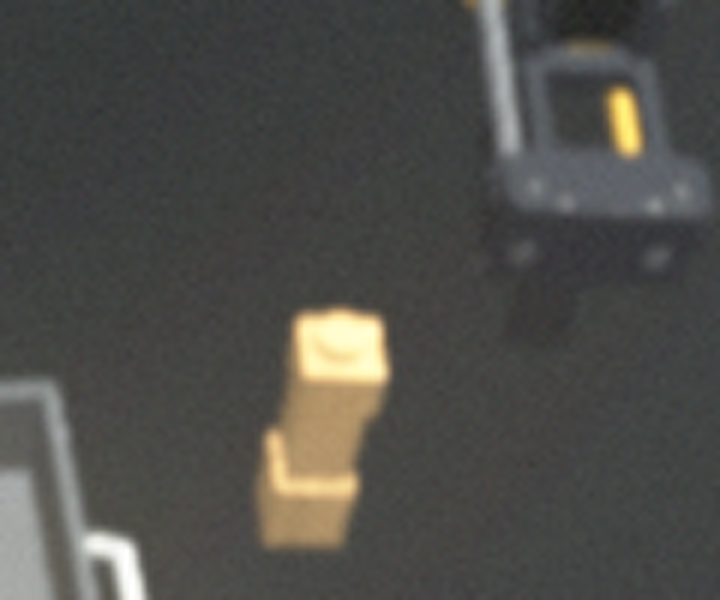

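```bash
python3 -m handwheel '[[0,0,0,0,0,-0.037,0],[0,0.027,0,-0.001,0,0,0],[0,0.027,0,-0.001,0,0,0],[0,0,0,0,0,0,0]]' 30
python3 - <<'E'
from h import *
s=arm.observe();print(s['eef_pos'],np.round(Rt(s),3).tolist())
E
```

```text
time_s: 9.7
eef_pos: [0.5093, 0.2102, 0.1797]
tool_rot: [0.446, -0.442, 0.551, -0.55]
contact_force: [-0.6, -0.7, -0.3]
width: 0.0882
[0.50929696 0.21024992 0.17970507] [[-0.212, 0.005, 0.977], [-0.977, 0.005, -0.212], [-0.005, -1.0, 0.004]]
```

```bash
python3 -m handwheel '[[0,0.0015,0.025,0,0,0,0],[0,0,0.03,0,0,0,0],[0,0,0.02,0,0,0,0],[0,0,0.011,0,0,0,0],[0.6,0,0,0,0,0,0],[1,0,0,0,0,0,0],[1,0,0,0,0,0,0],[1,0,0,0,0,0,0],[1,0,0,0,0,0,0],[1,0,0,0,0,0,0]]' 40; python3 -m handwheel '[[1,0,0,0,0,0,0],[1,0,0,0,0,0,0],[1,0,0,0,0,0,0],[1,0,0,0,0,0,0]]' 40
```

```text
time_s: 10.7
eef_pos: [0.5103, 0.2127, 0.0945]
tool_rot: [0.448, -0.44, 0.551, -0.549]
contact_force: [0.6, 0.3, 0.1]
width: 0.0421
time_s: 11.1
eef_pos: [0.5102, 0.2126, 0.0942]
tool_rot: [0.448, -0.44, 0.551, -0.549]
contact_force: [-0.2, 0.7, 2.2]
width: 0.0316
```

```bash
cat > st.py <<'E'
from h import *
C=np.array([.565,-.058]); YAW=-.12
XT=np.array([np.cos(YAW),np.sin(YAW)]); YT=np.array([-XT[1],XT[0]])
def tin(p): d=np.asarray(p)[:2]-C; return np.array([d@XT,d@YT])
def world(p): return C+p[0]*XT+p[1]*YT
OFF=np.array([.0942,.0035,0]) # down, toolx, toolz
def foot(s):
    T=Rt(s); return s['eef_pos']+T@np.array([OFF[1],OFF[0],OFF[2]])
if __name__=='__main__':
    s=arm.observe(); f=foot(s); T=Rt(s)
    print('foot tin',np.round(tin(f),4),'z',round(f[2],4),'toolyaw',round(np.arctan2(T[1,2],T[0,2]),3),'tilt',np.round(T[2],3),'t',s['time_s'])
E
python3 -m handwheel '[[1,0,-0.03,0,0,0,0],[1,0,-0.03,0,0,0,0],[1,0,-0.02,0,0,-0.1,0],[1,0.0321,0,0.022,0,0,0],[1,0.0321,0,0.022,0,0,0],[1,0.0321,0,0.022,0,0,0],[1,0.0321,0,0.022,0,0,0],[1,0.0321,0,0.022,0,0,0],[1,0.0321,0,0.022,0,0,0],[1,0.0321,0,0.022,0,0,0]]' 40
python3 -m handwheel '[[1,0.0321,0,0.022,0,0,0],[1,0,0,0,0,0,0],[1,0,0,0,0,0,0]]' 40; python3 st.py
python3 - <<'E'
from h import *
i=arm.grab_frame('scene')[:,:,::-1];crop(i,200,120,380,290,4,'sc7.png')
i=arm.grab_frame('side')[:,:,::-1];crop(i,220,130,380,310,3.3,'si7.png')
i=arm.grab_frame('wrist')[:,:,::-1];cv2.imwrite('pics/w7.png',i)
E
```

```text
time_s: 12.1
eef_pos: [0.6376, -0.03, 0.1722]
tool_rot: [0.475, -0.468, 0.528, -0.526]
contact_force: [-0.4, 0.3, -1.0]
width: 0.0315
time_s: 12.4
eef_pos: [0.6552, -0.064, 0.1719]
tool_rot: [0.474, -0.467, 0.529, -0.527]
contact_force: [0.2, 1.0, -1.6]
width: 0.0316
foot tin [0.0907 0.0022] z 0.0777 toolyaw -0.114 tilt [-0.009 -1.     0.004] t 12.4
```

View pics/sc7.png

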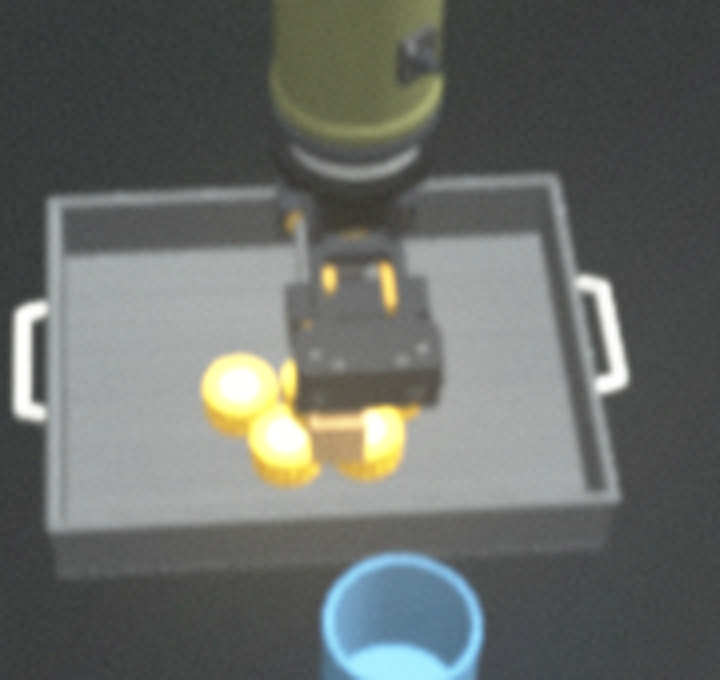

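View pics/si7.png

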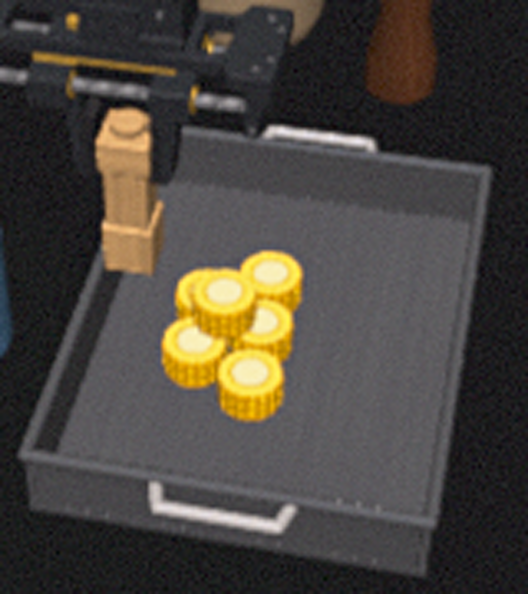

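View pics/w7.png

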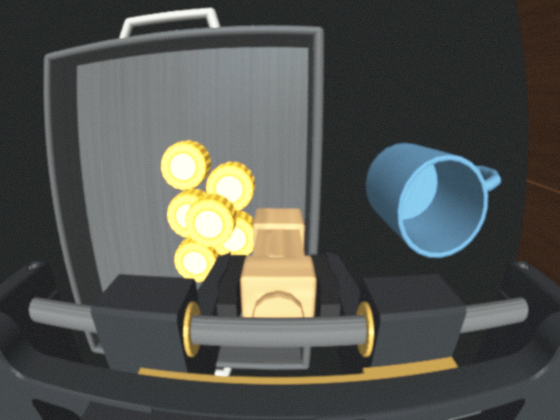

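```bash
python3 -m handwheel '[[1,0,0.02,0,0,0,0],[1,0,0.02,0,0,0,0],[1,0,0.003,0,0,0,0],[1,0,0,-0.008,0,0,0],[1,0,0,-0.008,0,0,0],[1,0,0,-0.008,0,0,0],[1,0,0,-0.008,0,0,0],[1,0,0,-0.008,0,0,0],[1,0,0,-0.008,0,0,0]]' 40
python3 st.py
python3 - <<'E'
from h import *
i=arm.grab_frame('side')[:,:,::-1];crop(i,220,130,380,310,3.3,'si8.png')
E
```

```text
time_s: 13.45
eef_pos: [0.6079, -0.0572, 0.1298]
tool_rot: [0.475, -0.467, 0.528, -0.527]
contact_force: [1.1, -0.1, -1.2]
width: 0.0312
foot tin [0.0431 0.0033] z 0.0355 toolyaw -0.112 tilt [-0.009 -1.     0.006] t 13.45
```

View pics/si8.png

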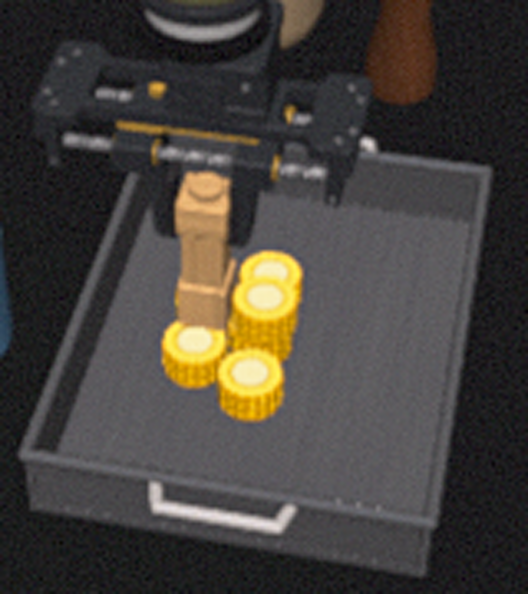

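```bash
python3 -m handwheel '[[1,0,0,-0.006,0,0,0],[1,0,0,-0.005,0,0,0],[1,0,0,-0.004,0,0,0],[1,0,0,-0.004,0,0,0],[1,0,0,-0.004,0,0,0],[1,0,0,-0.003,0,0,0],[1,0,0,0,0,0,0]]' 40
python3 st.py
python3 - <<'E'
from h import *
i=arm.grab_frame('side')[:,:,::-1];crop(i,220,130,380,310,3.3,'si9.png')
E
```

```text
time_s: 14.2
eef_pos: [0.5818, -0.0543, 0.1291]
tool_rot: [0.475, -0.468, 0.528, -0.526]
contact_force: [-0.1, -0.2, -1.3]
width: 0.0313
foot tin [0.0166 0.0031] z 0.0349 toolyaw -0.112 tilt [-0.009 -1.     0.004] t 14.2
```

View pics/si9.png

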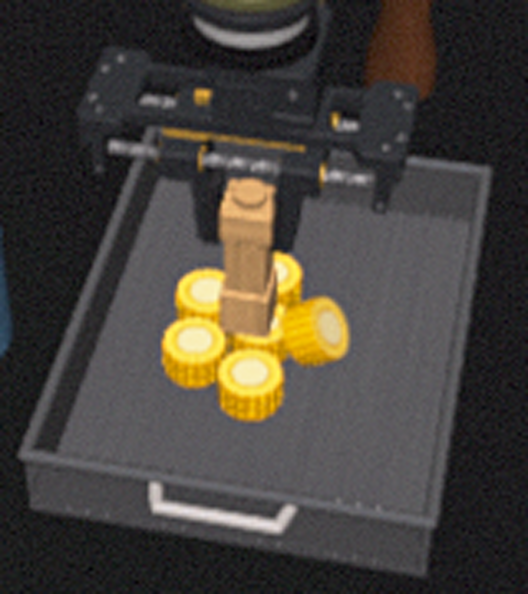

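Run:
```python
from st import *
m=arm.camera_model('side')
for n,p,z in(('Fmid',(314,331),.028),('Ftopface',(330,328),.035),('A',(251,371),.029),('B',(194,340),.029),('E',(285,273),.029),('D',(203,290),.029)):
    print(n,np.round(tin(plane(m,p[0]/3.3+220,p[1]/3.3+130,z)),4))
```

```text
Fmid [-0.0267 -0.0009]
Ftopface [-0.0372  0.001 ]
A [0.0058 0.0424]
B [0.0469 0.0237]
E [ 0.0014 -0.0486]
D [ 0.0513 -0.0217]
```

```bash
python3 -m handwheel '[[1,0,-0.025,0,0,0,0],[1,0.016,-0.01,-0.01,0,0,0],[1,0.016,0,-0.02,0,0,0],[1,0.016,0,-0.02,0,0,0],[1,0,0.03,0,0,0,0],[1,0,0.02,0,0,0,0],[1,0,0.01,0,0,0,0],[1,-0.008,0,0,0,0,0],[1,-0.008,0,0,0,0,0],[1,-0.008,0,0,0,0,0]]' 40
python3 st.py
python3 - <<'E'
from h import *
i=arm.grab_frame('side')[:,:,::-1];crop(i,220,130,380,310,3.3,'si10.png')
E
```

```text
time_s: 15.25
eef_pos: [0.531, -0.0714, 0.1045]
tool_rot: [0.475, -0.467, 0.528, -0.527]
contact_force: [-0.0, 0.6, -1.2]
width: 0.0316
foot tin [-0.0315 -0.02  ] z 0.0103 toolyaw -0.112 tilt [-0.01  -1.     0.007] t 15.25
```

View pics/si10.png

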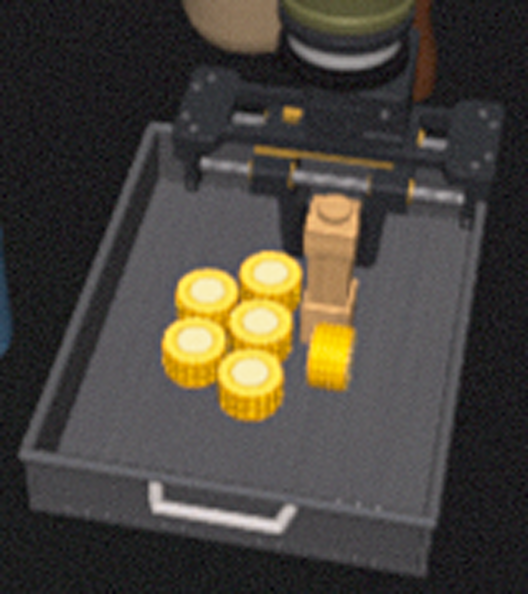

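```bash
python3 -m handwheel '[[1,0.006,0,0,0,0,0],[1,0,-0.02,0,0,0,0],[1,0,-0.03,0,0,0,0]]' 40;python3 - <<'E'
from st import *
m=arm.camera_model('side')
i=arm.grab_frame('side')[:,:,::-1];crop(i,220,130,380,310,3.3,'si11.png')
w=arm.camera_model('wrist');i=arm.grab_frame('wrist')[:,:,::-1];cv2.imwrite('pics/w11.png',i)
print(np.round(tin(plane(m,331/3.3+220,356/3.3+130,.026)),4))
E
python3 st.py
```

```text
time_s: 15.6
eef_pos: [0.5282, -0.0796, 0.1535]
tool_rot: [0.474, -0.468, 0.529, -0.526]
contact_force: [0.7, 0.4, -1.1]
width: 0.0315
[-0.0409  0.0166]
foot tin [-0.0297 -0.029 ] z 0.0626 toolyaw -0.113 tilt [-0.008 -1.     0.012] t 15.7
```

View pics/si11.png

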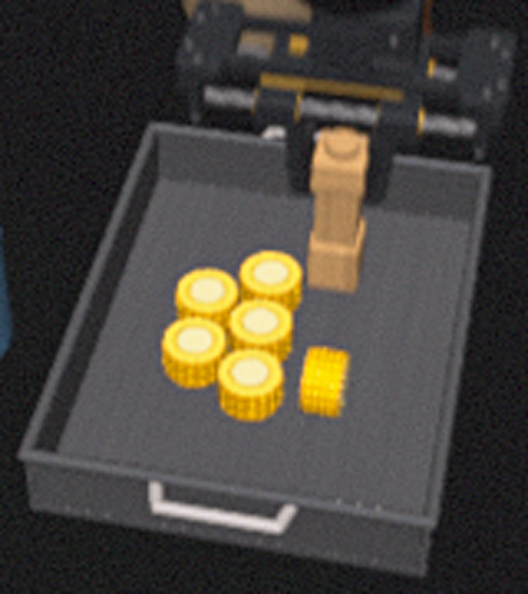

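View pics/w11.png

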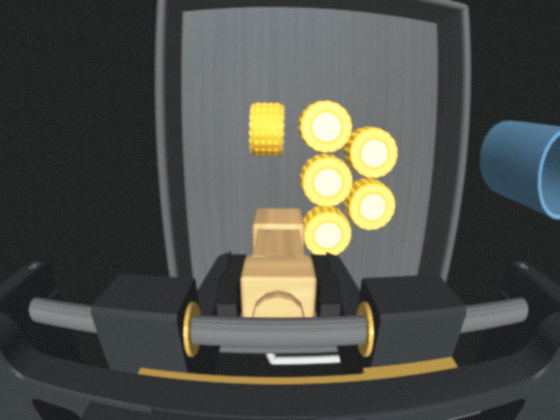

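```bash
python3 -m handwheel '[[1,0,0,0,0,0,0],[1,0,0,0,0,0,0]]' 40
cat > look.py <<'E'
import sys
from st import *
tag=sys.argv[1]
w=arm.camera_model('wrist'); i=arm.grab_frame('wrist')[:,:,::-1]
# draw tin-frame grid on the floor top plane z=.029
m=arm.camera_model('side'); j=arm.grab_frame('side')[:,:,::-1]
# rectify: top-down map at z=.029 of side and wrist, 2 px/mm ; image up=+y, right=+x
out=[]
for im,mm,f in((j,m,False),(i,w,True)):
    xs=np.arange(-.125,.125,.0005); ys=np.arange(.16,-.16,-.0005)
    U=np.zeros((len(ys),len(xs),2),np.float32)
    X,Y=np.meshgrid(xs,ys); Pw=np.stack([C[0]+X*XT[0]+Y*YT[0],C[1]+X*XT[1]+Y*YT[1],np.full_like(X,.029)],-1)
    p=Pw@np.array(mm['R']).T+np.array(mm['t'])
    if f:
        r=np.hypot(p[...,0],p[...,1])+1e-12; th=np.arctan2(r,p[...,2]); u=mm['cx']+mm['fx']*th*p[...,0]/r; v=mm['cy']+mm['fy']*th*p[...,1]/r
    else: u=mm['cx']+mm['fx']*p[...,0]/p[...,2]; v=mm['cy']+mm['fy']*p[...,1]/p[...,2]
    o=cv2.remap(np.ascontiguousarray(im),u.astype(np.float32),v.astype(np.float32),cv2.INTER_LINEAR)
    for k in range(-10,11,5):
        cv2.line(o,(int((k*.01+.125)/.0005),0),(int((k*.01+.125)/.0005),len(ys)),(255,0,255) if k==0 else (90,90,0),1)
    for k in range(-15,16,5):
        cv2.line(o,(0,int((.16-k*.01)/.0005)),(len(xs),int((.16-k*.01)/.0005)),(255,0,255) if k==0 else (90,90,0),1)
    out.append(o)
o=np.hstack(out)
cv2.imwrite(f'pics/r{tag}.png',cv2.resize(o,None,fx=.8,fy=.8,interpolation=cv2.INTER_AREA) if o.shape[1]>800 or o.shape[0]>600 else o)
E
python3 look.py 12
```

```text
time_s: 15.9
eef_pos: [0.5287, -0.0788, 0.153]
tool_rot: [0.475, -0.468, 0.528, -0.526]
contact_force: [0.3, -0.7, -0.8]
width: 0.0316
```

View pics/r12.png

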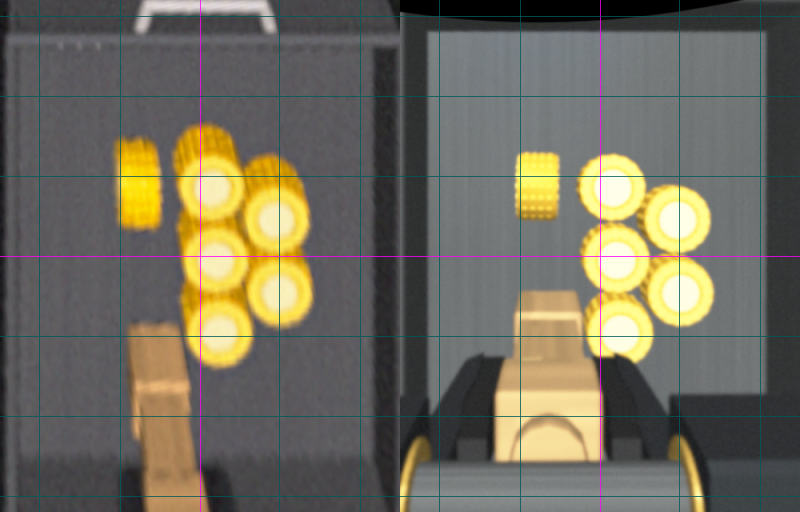

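```bash
python3 -m handwheel '[[1,-0.024,0,0.014,0,0,0],[1,-0.024,0,0.014,0,0,0],[1,-0.023,0,0,0,0,0],[1,0,0.021,0,0,0,0],[1,0,0,0,0,0,0],[1,0,0,-0.006,0,0,0],[1,0,0,-0.006,0,0,0],[1,0,0,-0.006,0,0,0],[1,0,0,-0.006,0,0,0],[1,0,0,-0.006,0,0,0]]' 40
python3 st.py
python3 - <<'E'
from h import *
i=arm.grab_frame('side')[:,:,::-1];crop(i,220,130,380,310,3.3,'si13.png')
E
```

```text
time_s: 17.0
eef_pos: [0.5348, -0.0079, 0.1337]
tool_rot: [0.475, -0.467, 0.528, -0.527]
contact_force: [-0.7, -0.3, -0.5]
width: 0.0314
foot tin [-0.0355  0.0435] z 0.0394 toolyaw -0.113 tilt [-0.01  -1.     0.005] t 17.0
```

View pics/si13.png

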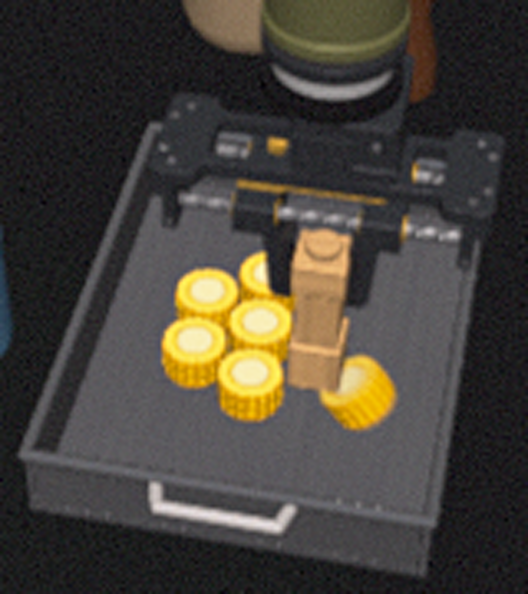

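```bash
python3 -m handwheel '[[1,0,0,-0.006,0,0,0],[1,0,0,-0.006,0,0,0],[1,0,0,-0.006,0,0,0],[1,0,0,0,0,0,0],[1,0,-0.02,0,0,0,0]]' 40
python3 st.py; python3 look.py 14;  python3 - <<'E'
from h import *
i=arm.grab_frame('side')[:,:,::-1];crop(i,220,130,380,310,3.3,'si14.png')
E
```

```text
time_s: 17.55
eef_pos: [0.5159, -0.0057, 0.1518]
tool_rot: [0.474, -0.469, 0.529, -0.525]
contact_force: [0.1, -0.1, -1.0]
width: 0.0316
foot tin [-0.0549  0.0434] z 0.0576 toolyaw -0.112 tilt [-0.009 -1.     0.001] t 17.55
```

View pics/r14.png

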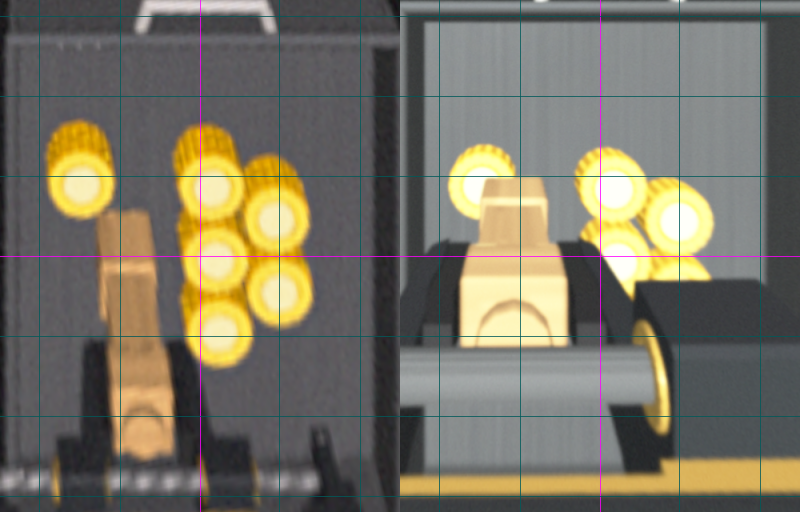

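View pics/si14.png

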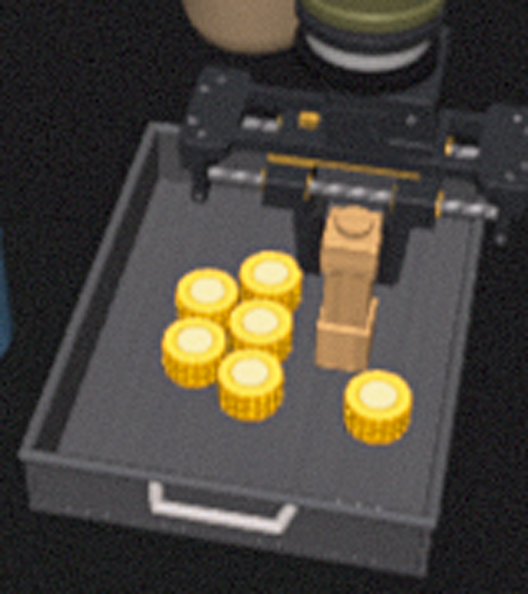

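```bash
python3 -m handwheel '[[1,0.027,0,0.028,0,0,0],[1,0.027,0,0.028,0,0,0],[1,0.027,0,0.028,0,0,0],[1,0.027,0,0.027,0,0,0],[1,0,0,0,0,0,0],[1,0,0.025,0,0,0,0],[1,0,0.02,0,0,0,0],[1,0,0.004,0,0,0,0],[1,0,0,-0.008,0,0,0],[1,0,0,-0.008,0,0,0]]' 40
python3 st.py; python3 look.py 15
```

```text
time_s: 18.7
eef_pos: [0.5997, -0.1235, 0.1042]
tool_rot: [0.475, -0.467, 0.528, -0.527]
contact_force: [0.4, -0.3, -1.3]
width: 0.0312
foot tin [ 0.0428 -0.0635] z 0.01 toolyaw -0.112 tilt [-0.009 -1.     0.006] t 18.7
```

View pics/r15.png

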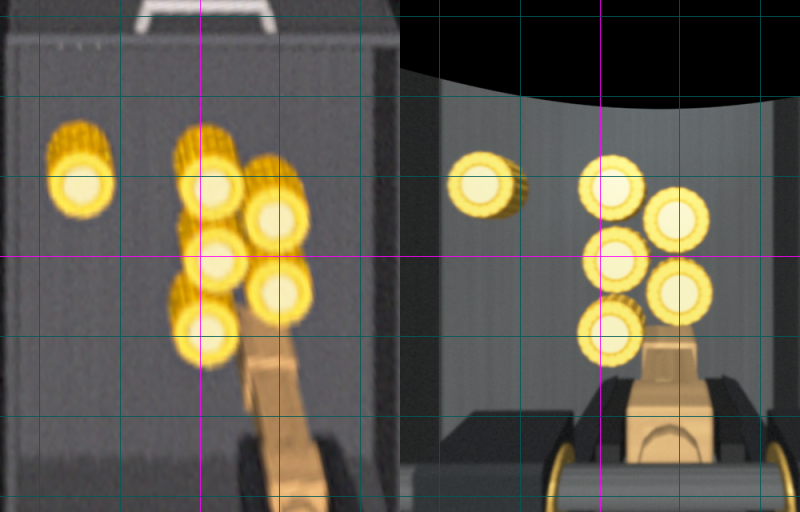

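E is moving left as wanted. Continue.

```bash
python3 -m handwheel '[[1,0,0,-0.01,0,0,0],[1,0,0,-0.01,0,0,0],[1,0,0,-0.01,0,0,0],[1,0,0,-0.01,0,0,0],[1,0,0,-0.01,0,0,0],[1,0,0,-0.01,0,0,0],[1,0,0,-0.01,0,0,0],[1,0,0,0,0,0,0]]' 40
python3 st.py; python3 look.py 16
```

```text
time_s: 19.6
eef_pos: [0.5287, -0.1155, 0.1036]
tool_rot: [0.474, -0.468, 0.529, -0.526]
contact_force: [0.2, 0.6, -0.9]
width: 0.0315
foot tin [-0.0288 -0.064 ] z 0.0094 toolyaw -0.113 tilt [-0.01  -1.     0.003] t 19.6
```

View pics/r16.png

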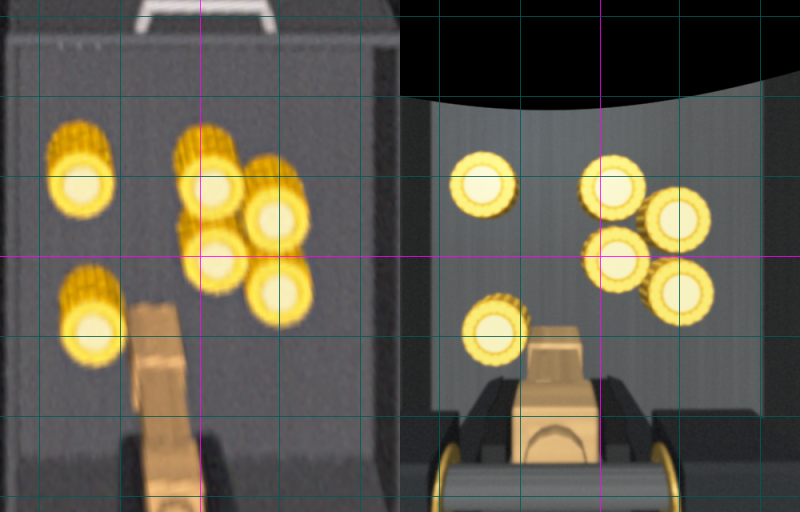

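```bash
python3 -m handwheel '[[1,0,0,0.012,0,0,0],[1,-0.009,0,0.012,0,0,0],[1,-0.008,0,0.01,0,0,0],[1,0,0,0.01,0,0,0],[1,0,0,0.01,0,0,0],[1,0,0,0.01,0,0,0],[1,0,0,0.01,0,0,0],[1,0,0,0.008,0,0,0],[1,0,0,0,0,0,0]]' 40
python3 st.py; python3 look.py 17
```

```text
time_s: 20.6
eef_pos: [0.6151, -0.1076, 0.1038]
tool_rot: [0.475, -0.467, 0.527, -0.527]
contact_force: [-1.0, 0.3, -0.6]
width: 0.0317
foot tin [ 0.0564 -0.0459] z 0.0096 toolyaw -0.111 tilt [-0.009 -1.     0.007] t 20.6
```

View pics/r17.png

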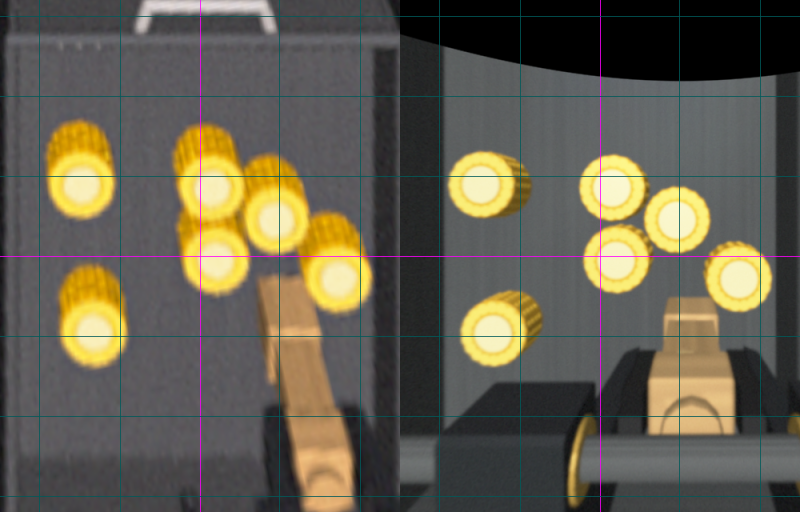

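```bash
python3 -m handwheel '[[1,0.006,-0.01,0,0,0,0],[1,0,-0.04,0,0,0,0],[1,-0.028,0,0.012,0,0,0],[1,-0.028,0,0.012,0,0,0],[1,-0.028,0,0.011,0,0,0],[1,0,0,0,0,0,0]]' 40
python3 st.py; python3 look.py 18
```

```text
time_s: 21.3
eef_pos: [0.6588, -0.0287, 0.1553]
tool_rot: [0.478, -0.468, 0.527, -0.524]
contact_force: [0.1, 0.8, -1.0]
width: 0.0318
foot tin [0.0903 0.0381] z 0.061 toolyaw -0.105 tilt [-0.014 -1.     0.007] t 21.3
```

View pics/r18.png

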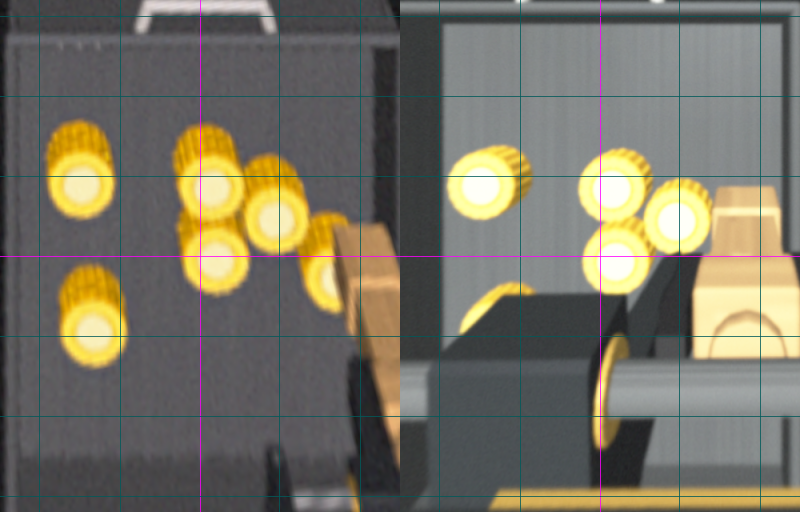

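```bash
python3 -m handwheel '[[1,0,0.025,0,0,0,0],[1,0,0.022,0,0,0,0],[1,0,0.004,0,0,0,0],[1,0.01,0,0,0,0,0],[1,0.011,0,0,0,0,0],[1,0.012,0,0,0,0,0],[1,0.012,0,0,0,0,0],[1,0.012,0,0,0,0,0],[1,0.012,0,0,0,0,0],[1,0.01,0,0,0,0,0]]' 40
python3 st.py; python3 look.py 19
```

```text
time_s: 22.4
eef_pos: [0.6483, -0.1144, 0.1032]
tool_rot: [0.475, -0.467, 0.528, -0.527]
contact_force: [-0.6, -0.0, -0.8]
width: 0.0314
foot tin [ 0.0899 -0.0486] z 0.009 toolyaw -0.113 tilt [-0.009 -1.     0.005] t 22.4
```

View pics/r19.png

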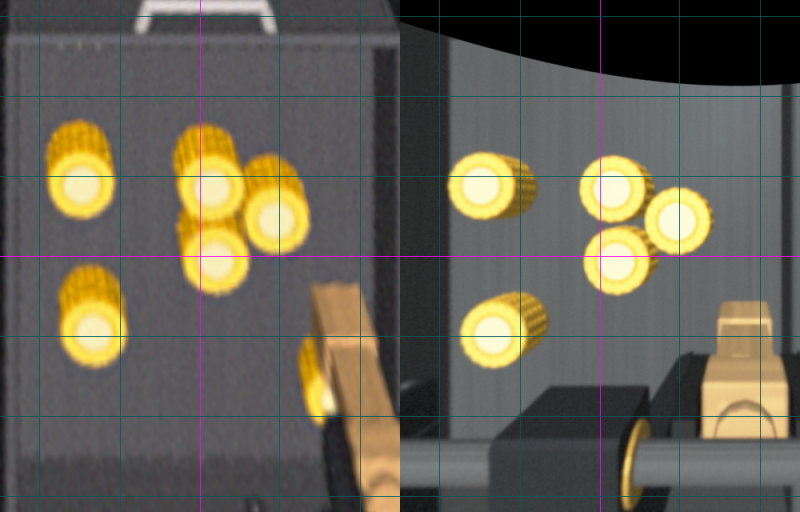

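```bash
python3 -m handwheel '[[1,-0.009,0,-0.015,0,0,0],[1,-0.009,0,-0.017,0,0,0],[1,-0.01,0,0,0,0,0],[1,-0.01,0,0,0,0,0],[1,-0.01,0,0,0,0,0],[1,-0.01,0,0,0,0,0],[1,-0.01,0,0,0,0,0],[1,-0.01,0,0,0,0,0],[1,0,0,0,0,0,0]]' 40
python3 st.py; python3 look.py 20
```

```text
time_s: 23.4
eef_pos: [0.6258, -0.0289, 0.1034]
tool_rot: [0.476, -0.468, 0.528, -0.525]
contact_force: [0.1, 0.6, -1.1]
width: 0.0317
foot tin [0.0573 0.0337] z 0.0092 toolyaw -0.109 tilt [-0.011 -1.     0.005] t 23.4
```

View pics/r20.png

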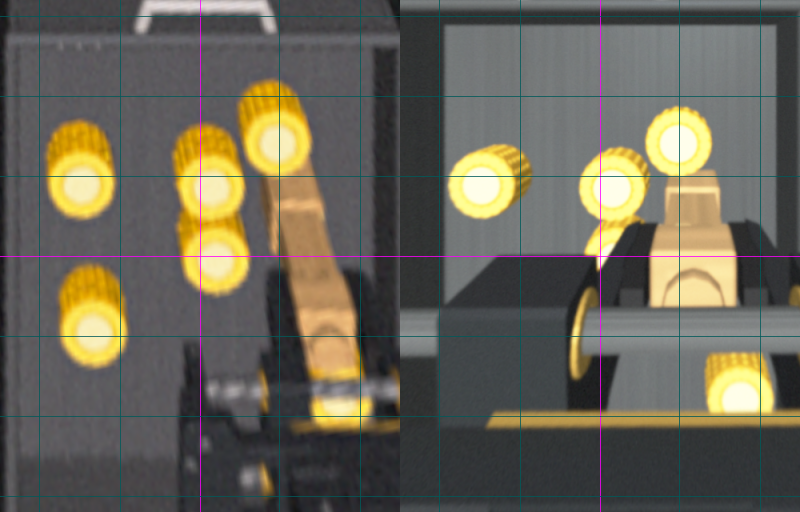

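```bash
python3 -m handwheel '[[1,-0.01,0,0,0,0,0],[1,-0.01,0,0,0,0,0],[1,-0.01,0,0,0,0,0],[1,-0.005,0,0,0,0,0],[1,0,0,0,0,0,0],[1,0.012,0,0,0,0,0],[1,0,-0.03,0,0,0,0],[1,0,-0.025,0,0,0,0],[1,0,0,0,0,0,0]]' 40
python3 st.py; python3 look.py 21
```

```text
time_s: 24.4
eef_pos: [0.6297, -0.0122, 0.1622]
tool_rot: [-0.475, 0.465, -0.527, 0.529]
contact_force: [1.1, -1.1, -0.8]
width: 0.0316
foot tin [0.0599 0.0505] z 0.068 toolyaw -0.115 tilt [-0.008 -1.     0.012] t 24.4
```

View pics/r21.png

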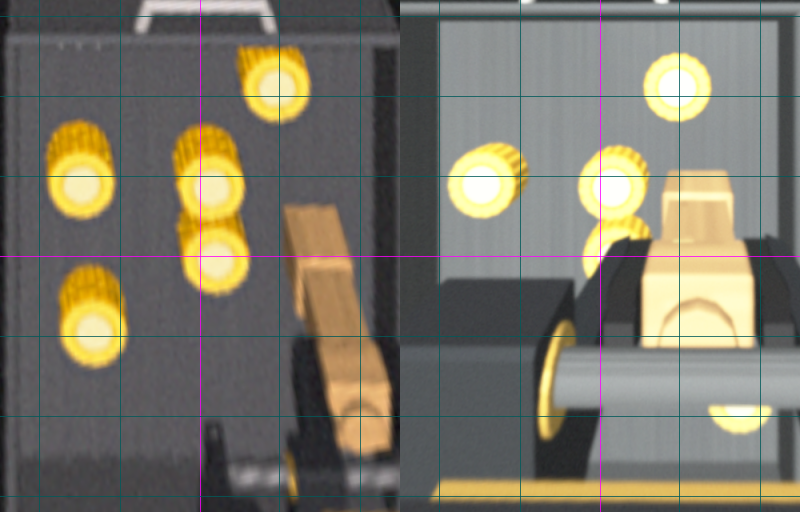

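```bash
python3 -m handwheel '[[1,0.006,0,-0.023,0,0,0],[1,0.006,0,-0.023,0,0,0],[1,0.006,0,-0.024,0,0,0],[1,0,0,-0.023,0,0,0],[1,0,0.02,0,0,0,0],[1,0,0,0,0,0,0]]' 40
python3 st.py; python3 look.py 22
```

```text
time_s: 25.1
eef_pos: [0.5307, -0.0166, 0.1358]
tool_rot: [0.473, -0.469, 0.53, -0.525]
contact_force: [-0.3, 0.1, -0.8]
width: 0.0316
foot tin [-0.039   0.0343] z 0.0415 toolyaw -0.113 tilt [-0.009 -1.    -0.001] t 25.1
```

View pics/r22.png

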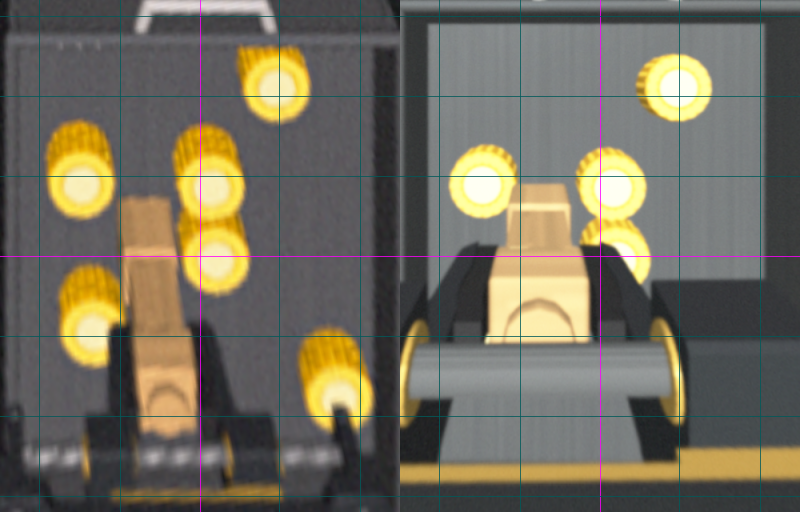

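```bash
python3 -m handwheel '[[1,0,0,0.006,0,0,0],[1,0,0,0,0,0,0]]' 40; python3 st.py;  python3 -m handwheel '[[1,0,0.008,0,0,0,0],[1,0,0.008,0,0,0,0],[1,0,0.008,0,0,0,0],[1,0,0.008,0,0,0,0],[1,0,0,0.008,0,0,0],[1,0,0,0.008,0,0,0],[1,0,0,0.01,0,0,0],[1,0,0,0.01,0,0,0],[1,0,0,0.01,0,0,0]]' 40
python3 st.py; python3 look.py 23
```

```text
time_s: 25.4
eef_pos: [0.5412, -0.0177, 0.1386]
tool_rot: [0.475, -0.467, 0.527, -0.527]
contact_force: [0.8, 0.0, -0.8]
width: 0.0315
foot tin [-0.0277  0.0346] z 0.0444 toolyaw -0.112 tilt [-0.009 -1.     0.008] t 25.4
time_s: 26.3
eef_pos: [0.5867, -0.0224, 0.1069]
tool_rot: [0.475, -0.467, 0.528, -0.527]
contact_force: [-0.1, -0.0, -0.4]
width: 0.0316
foot tin [0.018  0.0354] z 0.0126 toolyaw -0.112 tilt [-0.009 -1.     0.007] t 26.3
```

View pics/r23.png

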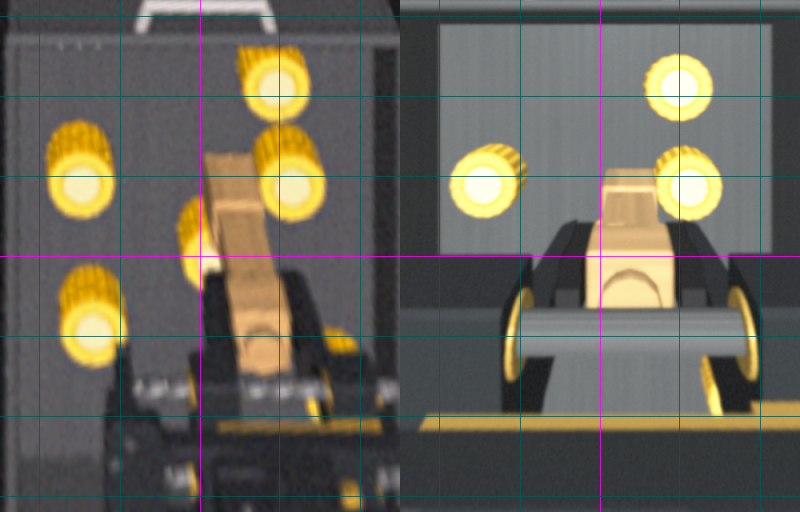

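```bash
python3 -m handwheel '[[1,0,0,0.01,0,0,0],[1,0,0,0.01,0,0,0],[1,0,0,0,0,0,0],[1,0,0,-0.012,0,0,0],[1,0,-0.03,0,0,0,0],[1,0,-0.04,0,0,0,0],[1,0,-0.02,-0.03,0,0,0],[1,0,0,-0.04,0,0,0],[1,0,0,-0.04,0,0,0],[1,0,0,0,0,0,0]]' 40
python3 st.py; python3 look.py 24
```

```text
time_s: 27.4
eef_pos: [0.475, -0.0108, 0.1958]
tool_rot: [0.472, -0.469, 0.531, -0.524]
contact_force: [-0.1, 0.3, -1.0]
width: 0.0316
foot tin [-0.0955  0.0335] z 0.1016 toolyaw -0.113 tilt [-0.01  -1.    -0.005] t 27.4
```

View pics/r24.png

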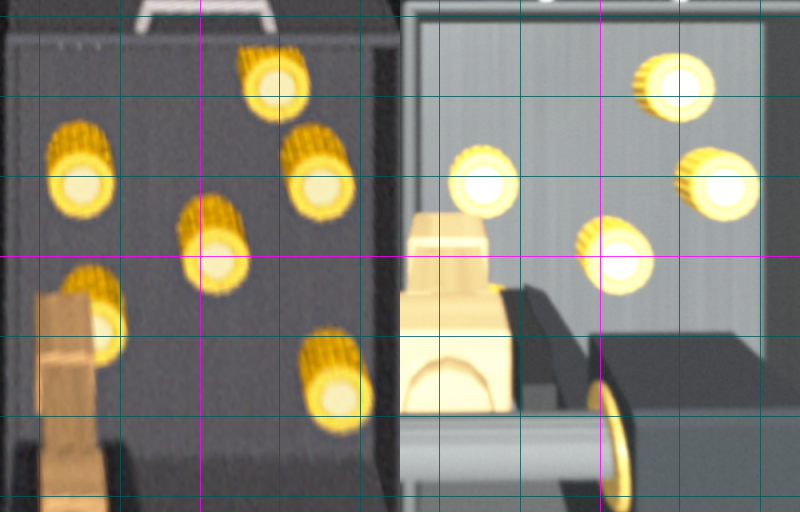

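```bash
python3 -m handwheel '[[1,-0.029,0,0.001,0,0,0],[1,-0.029,0,0.001,0,0,0],[1,-0.029,0,0.001,0,0,0],[1,-0.029,0,0.001,0,0,0],[1,-0.029,0,0.001,0,0,0],[1,-0.029,0,0.001,0,0,0],[1,-0.029,0,0.001,0,0,0],[1,-0.028,0,0.001,0,0,0],[1,0,0,0,0,0,0]]' 40
python3 -m handwheel '[[1,0,0.03,0,0,0,0],[1,0,0.03,0,0,0,0],[1,0,0.025,0,0,0,0],[1,0,0.009,0,0,0,0],[1,0,0,0,0,0,0]]' 40
python3 st.py
python3 - <<'E'
from ov import *
s=arm.observe(); T=Rt(s); z=-T[:,1]; y=T[:,2]; R=np.stack([np.cross(y,z),y,z],1)
t=s['eef_pos']+T@np.array([.0035,.0942,0]); print(t)
overlay(arm.grab_frame('side')[:,:,::-1],arm.camera_model('side'),R,t,(290,270,360,360),6,'ov25b.png')
E
```

```text
time_s: 28.4
eef_pos: [0.5183, 0.2231, 0.1977]
tool_rot: [0.478, -0.468, 0.527, -0.524]
contact_force: [-0.1, 0.9, -1.1]
width: 0.0318
time_s: 28.9
eef_pos: [0.5178, 0.2171, 0.1033]
tool_rot: [0.474, -0.468, 0.528, -0.527]
contact_force: [0.8, 0.3, -0.6]
width: 0.0314
foot tin [-0.0794  0.2648] z 0.009 toolyaw -0.113 tilt [-0.008 -1.     0.004] t 28.9
[0.51786862 0.2143637  0.00902908]
```

View pics/ov25b.png

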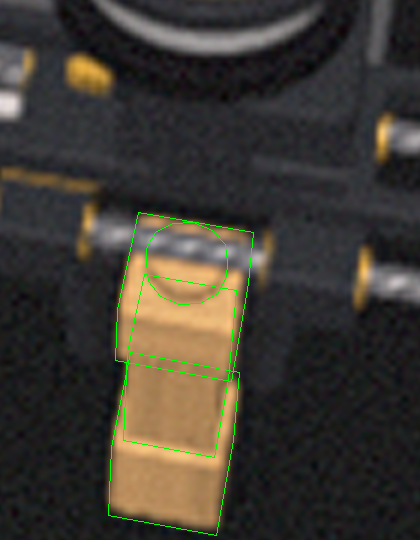

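```bash
python3 -m handwheel '[[1,0,0.005,0,0,0,0],[1,0,0.003,0,0,0,0],[1,0,0,0,0,0,0]]' 20; python3 -m handwheel '[[1,0,0.0015,0,0,0,0],[1,0,0,0,0,0,0]]' 10
```

```text
time_s: 29.25
eef_pos: [0.5179, 0.2181, 0.0964]
tool_rot: [0.475, -0.467, 0.528, -0.526]
contact_force: [0.5, 0.3, -1.6]
width: 0.0312
time_s: 29.45
eef_pos: [0.5178, 0.2181, 0.0948]
tool_rot: [0.475, -0.467, 0.528, -0.526]
contact_force: [0.2, -0.1, -1.0]
width: 0.0317
```

```bash
python3 -m handwheel '[[1,0,0.001,0,0,0,0],[1,0,0,0,0,0,0]]' 10; python3 -m handwheel '[[1,0,0.001,0,0,0,0],[1,0,0,0,0,0,0]]' 10
```

```text
time_s: 29.65
eef_pos: [0.5182, 0.2181, 0.0941]
tool_rot: [0.475, -0.467, 0.528, -0.527]
contact_force: [0.0, 1.3, 3.2]
width: 0.0317
time_s: 29.85
eef_pos: [0.5185, 0.2181, 0.0939]
tool_rot: [0.475, -0.467, 0.528, -0.527]
contact_force: [-1.5, 0.3, 9.3]
width: 0.0317
```

Foot is on the counter. Open gently and rise.

```bash
python3 -m handwheel '[[0.5,0,-0.001,0,0,0,0],[0.3,0,0,0,0,0,0],[0,0,0,0,0,0,0],[0,0,0,0,0,0,0],[0,0,0,0,0,0,0],[0,0,0,0,0,0,0]]' 10
python3 -m handwheel '[[0,0,-0.01,0,0,0,0],[0,0,-0.02,0,0,0,0],[0,0,-0.03,0,0,0,0],[0,0,-0.04,0,0,0,0],[0,-0.03,-0.02,0,0,0,0],[0,-0.04,0,0,0,0,0],[0,-0.03,0,0,0,0,0],[0,0,0,0,0,0,0]]' 10
python3 look.py 26
python3 - <<'E'
from up import *
print(fitup(.518,.214,-.115,tag='26'))
i=cv2.imread('pics/scene26.png');crop(i,195,120,460,290,3,'sc26.png')
i=cv2.imread('pics/side26.png');crop(i,150,130,400,390,2.2,'si26.png')
E
```

```text
time_s: 30.45
eef_pos: [0.5177, 0.218, 0.0935]
tool_rot: [0.475, -0.468, 0.528, -0.526]
contact_force: [-0.3, 0.2, -0.9]
width: 0.078
time_s: 31.25
eef_pos: [0.5273, 0.3226, 0.2149]
tool_rot: [0.478, -0.468, 0.527, -0.524]
contact_force: [-0.6, -0.2, -0.3]
width: 0.0879
(array([ 0.51750016,  0.21346736, -0.07254027]), np.float64(0.5427495217475274))
```

View pics/sc26.png

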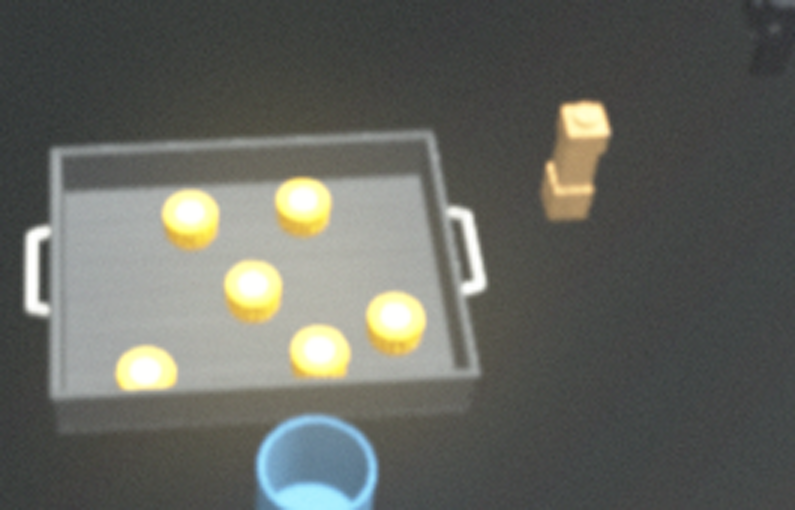

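View pics/si26.png

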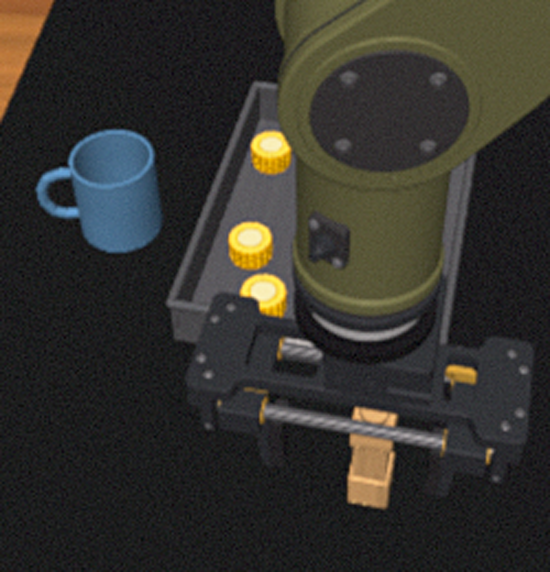

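View pics/r26.png

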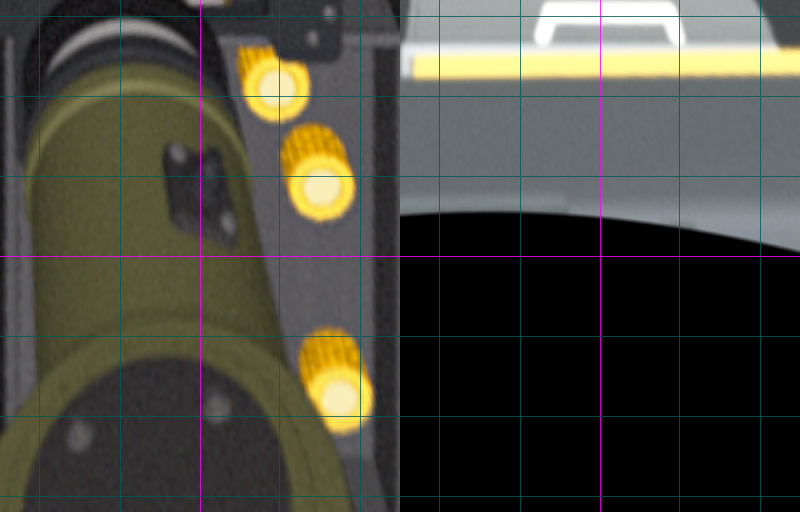

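```bash
python3 -m handwheel '[[0,0,0,0,0,0,0],[0,0,0,0,0,0,0]]' 10
python3 - <<'E'
from st import *
a=cv2.imread('pics/scene0.png');b=arm.grab_frame('scene')[:,:,::-1]
for n,(x0,y0,x1,y1) in dict(mill=(132,155,165,222),crock=(60,160,147,276),mug=(275,255,325,320)).items():
    (d,_),r=cv2.phaseCorrelate(a[y0:y1,x0:x1,1].astype(float),b[y0:y1,x0:x1,1].astype(float)); print(n,np.round(d,2))
from itertools import combinations
p=np.array([[-.074,.044],[-.066,-.047],[.01,-.003],[.076,.043],[.048,.105],[.086,-.089]])
print(min(np.hypot(*(x-y)) for x,y in combinations(p,2)))
arm.sign_off(); print(arm.observe()['time_s'])
E
```

```text
time_s: 31.65
eef_pos: [0.5284, 0.3151, 0.2148]
tool_rot: [0.474, -0.467, 0.528, -0.527]
contact_force: [1.0, 0.4, 0.3]
width: 0.0882
mill 0.01
crock 0.0
mug 0.11
0.06802940540677979
the job is handed in; nothing more can be done
the job is handed in; nothing more can be done
```

The job is done and handed in. I stood the pusher up on the counter, let go of it and took it again from above by the knob. With its foot I pushed the top round off the heap, tipped it flat and spread all six rounds over the tin. I then stood the pusher on the counter again, at about (0.518, 0.213), let go and moved clear at about 31.7 s.

**Corn:** all six rounds lie flat on the tin's floor. By my camera measurements the closest two centres are about 68 mm apart, against the 57 mm required. There is at least one in each quarter. That spacing was read just before the last move; the final scene picture shows the same layout.

**Pusher:** it stands upright and free in the final picture. The last pose fit matched poorly (residual 0.54) because the arm hid part of it in the side view, so I judged upright by eye in the scene view.

**Bystanders:** the mill, mug and crock showed no visible shift from the first picture (about 0.1 pixel or less).

**Off plan:** the first push left the top round leaning on its neighbour, and it fell on its side. I tipped it flat again with the pusher, and only the pusher touched it. Before one push the foot came down about 6 mm off its planned spot, beside a round, but the pictures showed no harm from it.

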